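# Load, shut, time and start the deburring machine

### The arm

A 7-joint arm with a two-finger parallel gripper is mounted at the origin on the work surface. World frame = base frame: x ahead of the robot, y to its left, z up, the work surface at z = 0. Lengths are in m, angles in degrees, forces in N, time in s.
With the tool pointing down it reaches from about 0.4 to 0.85 m from the base axis. Payload 4.5 kg.
Tool frame: the origin (TCP) lies midway between the tips of the shut fingers; the grasp point (between the pads) lies 19 mm behind it; x points along the fingers, y is the direction in which the jaws open and shut, and the axes are right-handed (so a half turn about x gives the same grasp; the last joint's range is limited). The gripper opens to 88 mm and grips with 3 to 60 N. Pads are 18 mm wide; open, the fingers measure 123 mm over their backs; the gripper's body (75 mm by 187 mm) begins 45 mm behind the grasp point.
Start: joints at [78.999, 39.483, -11.15, 89.685, 9.013, 51.709, -12.324], TCP at [0.14, -0.609, 0.201] pointing down, gripper open.
Joint ranges: [-172.22, 172.22], [-26.19, 119.32], [-84.43, 86.54], [7.71, 146.69], [-57.33, 237.33], [2.42, 119.75], [-152.13, 152.13]. Speed limits (degrees/s): [147.25, 147.25, 180, 180, 180, 180, 180].

### API

Orientations are given as [roll, pitch, yaw] about the fixed x, y, z axes, in that order (R = Rz(yaw) Ry(pitch) Rx(roll)).
In Python, from bench import sense, optics, ticket gives the robot as it stands.
- The arm moves only by the tool apply_moves, never from a script. Its argument "rows" is a list of rows, each a list of 7 numbers: the shift along the tool's x, y, z in mm, then the turn, a rotation vector about the tool's x, y, z in degrees, then the finger opening in mm, from 0 to 88.1. In form: [[dx, dy, dz, wx, wy, wz, grip], ...]. A call has 1 to 20 rows; each row is the pose to reach, as a shift and turn from the pose measured when the call began, along the tool's axes at that moment; what a row does not reach only later rows make up. A row lasts 1/10 s, in which the tool goes at most 50 mm and 8.59 degrees, less where a joint would pass 70% of its speed; a pose out of reach is approached as far as the arm can. A call with a gripper value outside its range is refused whole. The fingers move at their own pace and stop on an object; "squeeze" is the grip in N (left out, the last holds). Time passes only in rows, so rows that repeat a pose let the fingers close. It gives the time, the measured TCP pose, the force and the opening at its end, in the units of the state.
- sense(): the state, without advancing time (a new reading comes with each control period).
- optics.grab_frame(name): name is "side" or "top" or "wrist"; returns (picture, depth): 420x560x3 uint8, red, green, blue; 420x560 float32, m along the optical axis (not along the pixel's ray), 0 where there is no reading.
- optics.calibration(name): a dict with "fx", "fy", "cx", "cy" (pixels), "pose" (4x4, takes a point from camera to world coordinates). Camera axes: x right, y down, z forward; pixel columns grow to the right and rows downward; lengths in m; the calibration is good to about 2 mm. A picture is of the moment at which its call begins: read the wrist's pose just before it. calibration takes no time and is no camera call; for the wrist camera it gives the pose at the moment of the call.
- ticket.finish_job(): hands the job in, once; it reports no verdict.
The state is a dict: "t": time; "joint_pos": joint angles; "dq": joint speeds; "joint_efforts": joint torques, N m; "tool_pos": TCP position; "ee_rot": TCP orientation; "force": force on the tool from outside, world axes, zero at the start; "moment": the same for the moment, N m; "opening": finger opening in m.
Only numpy, scipy, OpenCV 4.12 (cv2) and the standard library are available. Lean on these libraries where they do the work, as an engineer would, in place of code of your own. Each camera call takes 0.05 s, during which the arm holds its last target.

### The job

Deburr the bare aluminium pipe coupling: lift it off the mat and set it down, not drop it, inside the open chamber of the blue deburring machine, then slide the flat handle-less hatch fully shut over it by pressing on it. Then turn the timer dial clockwise to the fifth click past its red zero mark (white pointer on the fifth white dot), and only then press the green start button all the way in and let go. Leave the black coupling and the yellow roller on the mat where they are.

Things in the scene. Friction and masses are not known exactly. Their poses are not given: they have to be found in the camera images.
- coupling: Bare aluminium pipe coupling loose on a thin green mat (mat top 4 mm up), at one of three places about 90 mm apart. 60 long (x); waist 30 wide (y), 34 high; a 10 mm long collar of 36 mm diameter at each end leaves 40 mm of waist to grip. 0.11 to 0.23 kg. Origin: centre of its underside; z up.
- black_coupling: Same shape in black, already finished: bystander, to be left on the mat. Origin: centre of the underside.
- roller: Yellow plastic roller, 42 diameter, 28 high, standing on its flat face on the mat: bystander, to be left. Origin: centre of the underside.
- deburrer: Blue deburring machine, fixed: 270 deep (x), 340 wide (y), flat deck 130 high. Origin: centre of its footprint at bench height, z up; front faces -x. In the deck at the right an open-topped chamber, x 0 to 110, y -156 to -15, floor 75 high; to the left of it the hatch. In front of the deck, x -130 to -30, the sloping panel.
- panel: Dark grey control panel on the machine's front, 340 wide, sloping at 25 degrees from level, from 83 high at its front edge to 130 at the deck. Origin: middle of its face; x up the slope, y as the machine's, z = outward normal. Dial at x 0, y +65; green button at x +20, y -85.
- chamber_floor (a point): Point on the chamber's floor near its middle, 55 mm below the deck: at x 55, y -90 of the machine. Axes as the machine's.
- hatch (a joint): Hatch position in m: 0 = fully open (to the machine's left, +y), 0.14 = fully shut against its stop, growing towards the machine's -y. Starts at 0 to 0.025, its leading edge then over the chamber by that much. About 1.2 N of friction plus 4 N per m/s; stays where it is left.
- hatch_top (a point): Middle of the hatch's top face, moving with it; axes as the machine's. Flat plate 110 (x) by 138 (y), 8 thick, top flush with the deck, a black area 75 by 100 in its middle, nothing to take hold of: it is pressed down on with 5 to 10 N and dragged to the machine's -y.
- dial (a joint): Timer dial angle in rad, growing clockwise looking onto the panel. 0 = pointer on the red zero mark; stops at 0 and 4.19. Spring detents every 0.524 rad (30 degrees): the fifth click is at 2.618. Let go within 0.2 rad of a click it snaps onto it. Starts zero, one or two clicks past the mark. About 0.1 N m takes it over a click.
- dial_grip (a point): On the dial's axis 34 mm out from the panel, height to grip; turns with the dial; z = outward normal. Black disc, 52 diameter, to 10 mm out, and across it a bar 46 long (x), 14 thick (y), from 10 to 43 mm out. White pointer line on the bar's -x end: at zero it points down the slope to the red mark; eight white dots follow clockwise every 30 degrees, 40 mm from the axis.
- start (a joint): Green start button travel in m: 0 = out, 0.006 = fully in; springs back. Fully in takes about 5 N. It must not go in before the hatch is shut and the dial set.
- start_top (a point): Centre of the round green button's face, 30 diameter, on the sloped panel; z = outward normal of the panel. It is pressed straight into the panel, against z.
Mind the look-alikes: they are no part of the job. What is shaped like the coupling but brown or pink is not meant.

How it is judged (in metres and radians):
On the way, in this order (a step that is already met when the one before it is completed fails the run):
1. the bare coupling lies in the chamber, let go and at rest (x of coupling in the frame of deburrer between 0.005 and 0.105 m and y of coupling in the frame of deburrer between -0.152 and -0.02 m and z of coupling in the frame of deburrer between 0.07 and 0.105 m and contact force between the fingers and coupling below 0.2 N and linear speed of coupling below 0.05 m/s), for 0.2 s.
2. the hatch is fully shut (value of joint hatch above 0.135 m and x of coupling in the frame of deburrer between 0.005 and 0.105 m and y of coupling in the frame of deburrer between -0.152 and -0.02 m and z of coupling in the frame of deburrer between 0.07 and 0.105 m), for 0.2 s.
3. the dial is on the fifth click (value of joint dial between 2.488 and 2.748 rad), for 0.3 s.
4. the start button is pressed in (value of joint start above 0.004 m), for 0.04 s.
At the end, for the whole second after the job is handed in: The bare coupling lies at rest inside the chamber, the hatch is shut to within 5 mm of its stop, the dial rests on the fifth click (within 0.13 rad), and the start button has been pressed and is out again (all of step 2 and all of step 3 and value of joint start below 0.002 m and linear speed of coupling below 0.05 m/s); the robot touches nothing.
It fails at once if the start button is pressed before the hatch is shut and the dial is on the fifth click (value of joint start above 0.003 m and not (value of joint hatch above 0.135 m and value of joint dial between 2.488 and 2.748 rad)).
It fails at once if the coupling is dropped (it falls faster than 0.8 m/s out of the gripper) (linear speed of coupling above 0.8 m/s and contact force between the fingers and coupling below 0.05 N).
It fails at once if the black coupling or the roller is moved more than 30 mm (distance of any of black_coupling, roller from where it was at the start of the episode above 0.03 m).
It also fails if it takes over 72 s, if anything falls off the work surface, if the arm or the gripper's body presses on something with over 40 N, if the wrist force passes 120 N, or if a joint passes its speed limit or range.

## Working session

There is one attempt and no reset: what is moved stays moved. The work goes in short steps, Python scripts to look and compute and a tool call to move; the robot and the scene stay as the last step left them, time stands still between calls to the robot, and variables do not carry over. Pictures are saved under pics/ and viewed, and the job is handed in when it is done.

Besides the shell and the picture viewer there is one more tool, called after "Request:" as name(argument=value, ...), one argument or row to a line, values as JSON. apply_moves: Moves the arm, as the interface text tells. Its arguments: {"type":"object","properties":{"rows":{"type":"array"},"squeeze":{"type":"number"}},"required":["rows"]}

```bash
mkdir -p pics
cat > look.py <<'E'
import sys,cv2
from bench import sense,optics
def snap(name,fn):
    c=optics.calibration(name); p,d=optics.grab_frame(name)
    cv2.imwrite('pics/'+fn+'.png',p[:,:,::-1]); 
    import numpy as np; np.savez('pics/'+fn+'.npz',p=p,d=d,K=[c['fx'],c['fy'],c['cx'],c['cy']],T=c['pose'])
E
python3 - <<'E'
from look import *
s=sense(); print(s)
for n in ['side','top','wrist']: snap(n,n+'0')
E
```

```text
{'t': 0.0, 'joint_pos': array([ 78.99837334,  39.53154862, -11.14503371,  89.7441068 ,
         9.01154505,  51.70787115, -12.32363083]), 'dq': array([-0.01120353, -0.08954942, -0.00100095,  0.11406915, -0.1053354 ,
        0.05453495, -0.05593007]), 'joint_efforts': array([ 1.08675904e-03, -5.27561510e+01, -1.26718026e+00, -1.53428203e+01,
       -5.28421788e-02,  6.52403163e-03,  1.71637039e-04]), 'tool_pos': array([ 0.13974046, -0.60847652,  0.20033152]), 'ee_rot': array([-86.42019195,  89.89821305, 106.5229476 ]), 'force': array([-0.61430289, -0.40840728,  0.04110793]), 'moment': array([ 0.03579661, -0.01583826,  0.01383678]), 'opening': 0.08827631278183137}
```

View pics/side0.png

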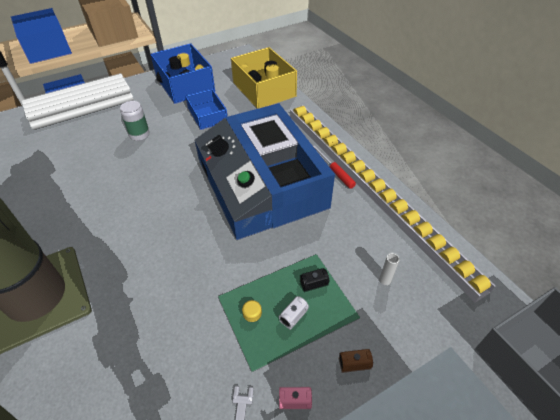

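View pics/top0.png

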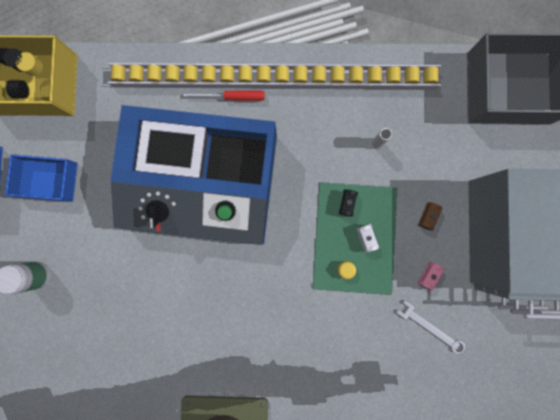

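View pics/wrist0.png

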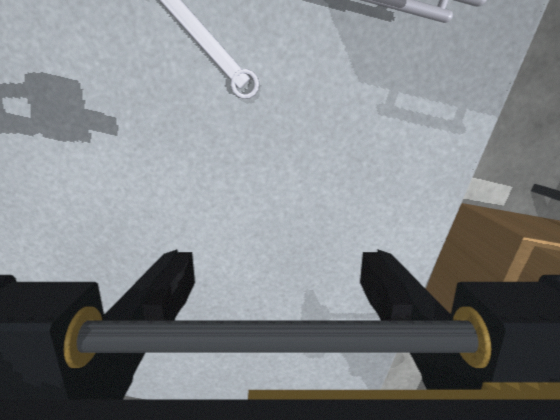

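```bash
cat >> look.py <<'E'
import numpy as np
def load(fn): return np.load('pics/'+fn+'.npz')
def P(z,u,v,dep=None,h=None):
    fx,fy,cx,cy=z['K'];T=z['T']
    r=np.array([(u-cx)/fx,(v-cy)/fy,1.])
    if h is not None:
        w=T[:3,:3]@r; k=(h-T[2,3])/w[2]; return T[:3,3]+k*w
    d=dep if dep else np.median(z['d'][int(v)-1:int(v)+2,int(u)-1:int(u)+2])
    return (T@np.append(r*d,1))[:3]
def pix(z,X):
    T=np.linalg.inv(z['T']);c=T[:3,:3]@np.asarray(X)+T[:3,3];fx,fy,cx,cy=z['K']
    return np.array([fx*c[0]/c[2]+cx,fy*c[1]/c[2]+cy])
def crop(fn,x0,y0,x1,y1,s,out):
    im=cv2.imread('pics/'+fn+'.png')[y0:y1,x0:x1]
    cv2.imwrite('pics/'+out+'.png',cv2.resize(im,None,fx=s,fy=s,interpolation=cv2.INTER_CUBIC))
E
python3 - <<'E'
from look import *
z=load('top0'); np.set_printoptions(precision=4,suppress=True)
print(z['T'],z['K'])
for n,u,v in [('coup',369,238),('black',348,203),('roller',347,270),('mat',330,225),('deckTL',126,112),('deckTR',271,126),('deckBR',268,193),('dial',155,211),('btn',225,212),('panelFR',262,239),('chfl',237,160),('hatch',172,150),('deck mid',207,140)]:
    print(n,P(z,u,v))
crop('top0',310,180,400,295,5,'c1'); crop('top0',105,95,285,250,4,'c2')
crop('side0',180,95,340,240,5,'c3');crop('side0',215,250,365,370,5,'c4')
E
```

```text
[[ 0.0195 -0.9977  0.0652  0.4877]
 [-0.9994 -0.0176  0.0283 -0.1501]
 [-0.0271 -0.0657 -0.9975  0.9906]
 [ 0.      0.      0.      1.    ]] [404.4882 404.4882 278.4322 208.577 ]
coup [ 0.4848 -0.3353  0.0416]
black [ 0.5657 -0.2859  0.0419]
roller [ 0.4092 -0.2862  0.0331]
mat [ 0.5144 -0.2481  0.0054]
deckTL [0.7494 0.2116 0.1317]
deckTR [ 0.7226 -0.1061  0.1302]
deckBR [ 0.5826 -0.0997  0.0759]
dial [0.5332 0.1342 0.1462]
btn [ 0.5342 -0.0127  0.1376]
panelFR [ 0.4781 -0.0892  0.0888]
chfl [ 0.6572 -0.0271  0.0765]
hatch [0.6671 0.1077 0.1302]
deck mid [0.7024 0.0432 0.0777]
```

View pics/c1.png

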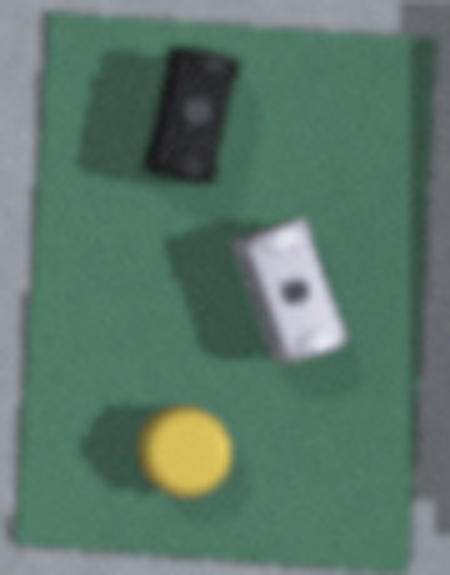

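View pics/c2.png

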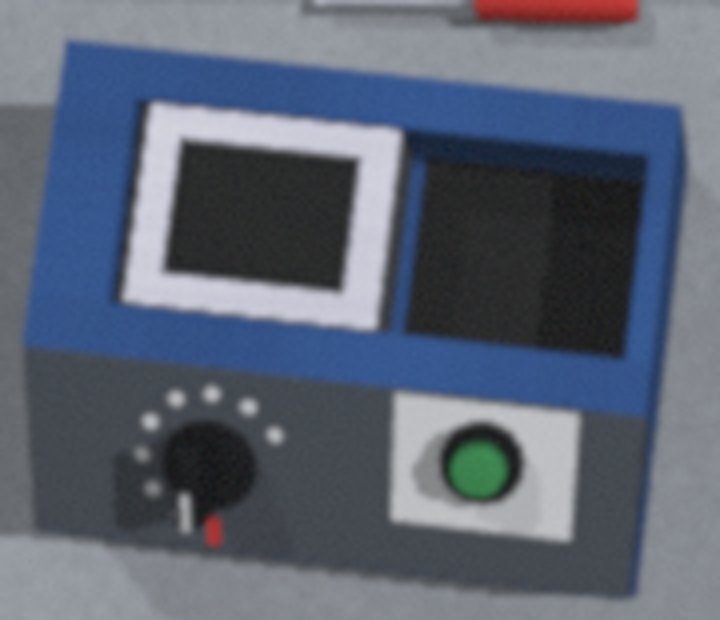

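View pics/c3.png

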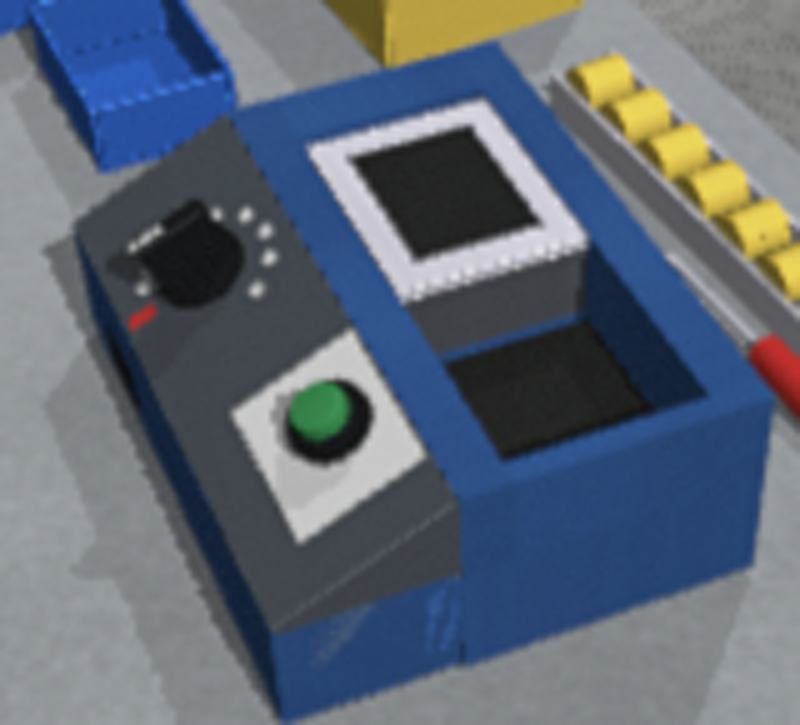

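View pics/c4.png

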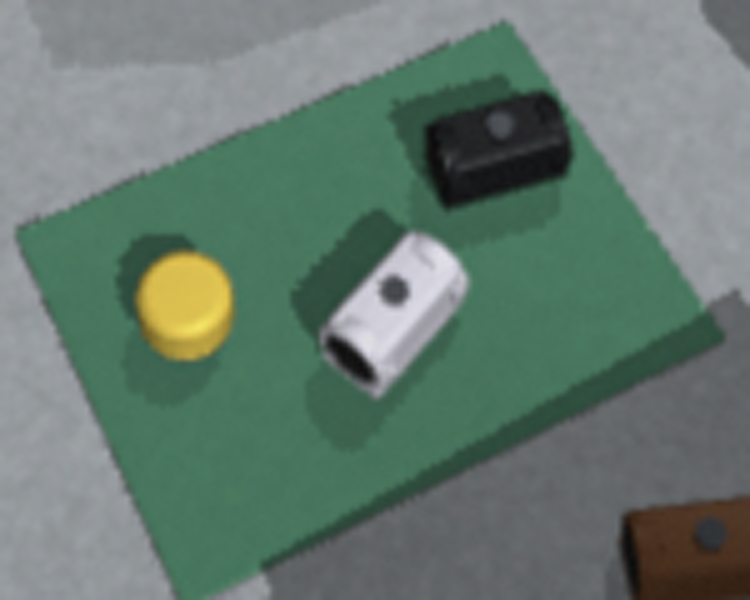

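```bash
cat >> look.py <<'E'
from scipy.spatial.transform import Rotation as Ro
np.set_printoptions(precision=4,suppress=True)
def tri(obs):
    A=[];b=[]
    A=np.zeros((3,3));b=np.zeros(3);L=[]
    for z,u,v in obs:
        fx,fy,cx,cy=z['K'];T=z['T'];d=T[:3,:3]@np.array([(u-cx)/fx,(v-cy)/fy,1.]);d/=np.linalg.norm(d)
        M=np.eye(3)-np.outer(d,d);A+=M;b+=M@T[:3,3];L.append((M,T[:3,3]))
    X=np.linalg.solve(A,b);return X,[np.linalg.norm(M@(X-o)) for M,o in L]
def pose(s): return Ro.from_euler('xyz',s['ee_rot'],degrees=True),np.array(s['tool_pos'])
E
python3 - <<'E'
from look import *
t=load('top0');s=load('side0')
C2=lambda u,v:(t,105+u/4,95+v/4); C3=lambda u,v:(s,180+u/5,95+v/5)
C1=lambda u,v:(t,310+u/5,180+v/5); C4=lambda u,v:(s,215+u/5,250+v/5)
print('hole',tri([C1(293,291),C4(395,290)]))
for h in(.038,.040): print('ends',P(*C1(272,228),h=h),P(*C1(315,347),h=h))
print('deckcorners BL',P(*C2(67,42),h=.13),'BR',P(*C2(683,107),h=.13),'FL',P(*C2(25,345),h=.13),'FR',P(*C2(648,415),h=.13))
print('BR',tri([C2(683,107),C3(770,395)]))
print('FR',tri([C2(648,415),C3(458,495)]))
print('hatch FR',tri([C2(383,330),C3(405,300)]),'BR',tri([C2(405,130),C3(588,243)]))
print('hatch area', [P(*C2(u,v),h=.13) for u,v in[(182,142),(358,158),(343,292),(165,270)]])
print('btn',tri([C2(479,469),C3(320,410)]))
print('red',tri([C2(214,531),C3(143,318)]))
for a in s,t: print(a['T'][:3,3])
s=sense();print(pose(s)[0].as_matrix())
E
```

```text
hole (array([ 0.4853, -0.3349,  0.0412]), [np.float64(0.0010208760448613369), np.float64(0.0010208760448614318)])
ends [ 0.5136 -0.3252  0.038 ] [ 0.4585 -0.3454  0.038 ]
ends [ 0.5135 -0.3248  0.04  ] [ 0.4586 -0.345   0.04  ]
deckcorners BL [0.7643 0.2224 0.13  ] BR [ 0.7321 -0.1162  0.13  ] FL [0.5969 0.2378 0.13  ] FR [ 0.5646 -0.1008  0.13  ]
BR (array([ 0.7309, -0.1164,  0.1342]), [np.float64(1.3381210143696404e-05), np.float64(1.338121014358861e-05)])
FR (array([ 0.5641, -0.1013,  0.1374]), [np.float64(0.00021817410910257974), np.float64(0.00021817410910277688)])
hatch FR (array([0.6101, 0.0424, 0.1294]), [np.float64(0.002106346800361727), np.float64(0.0021063468003617446)]) BR (array([0.7187, 0.0349, 0.1276]), [np.float64(0.000500853726165501), np.float64(0.0005008537261655898)])
hatch area [array([0.7095, 0.1565, 0.13  ]), array([0.7019, 0.0597, 0.13  ]), array([0.6284, 0.0655, 0.13  ]), array([0.639, 0.163, 0.13 ])]
btn (array([ 0.5351, -0.0118,  0.1319]), [np.float64(0.0012458435280957466), np.float64(0.0012458435280957266)])
red (array([0.5003, 0.1431, 0.0896]), [np.float64(0.0017264003442188638), np.float64(0.0017264003442187972)])
[ 0.2611 -0.6774  0.8179]
[ 0.4877 -0.1501  0.9906]
[[-0.0004  0.2239 -0.9746]
 [ 0.0014 -0.9746 -0.2239]
 [-1.     -0.0014  0.0001]]
```

```bash
cat >> look.py <<'E'
def Rdown(ang):  # jaw dir angle deg in world
    a=np.radians(ang);x=np.array([0,0,-1.]);y=np.array([np.cos(a),np.sin(a),0]);return Ro.from_matrix(np.c_[x,y,np.cross(x,y)])
def go(p,R):
    r,p0=pose(sense());d=r.inv().apply(np.asarray(p)-p0)*1000;w=(r.inv()*R).as_rotvec(degrees=True)
    print('d',d.round(1),'w',w.round(2),'n',max(np.linalg.norm(d)/50,np.linalg.norm(w)/8.59).round(1))
E
python3 -c "
from look import *
go([.4853,-.3349,.13],Rdown(-69.9))"
```

```text
d [  70.7 -189.3 -398.1] w [-7.16  0.    0.08] n 8.9
```

Request:
apply_moves(
  rows=[
    [70.7, -189.3, -398.1, -7.16, 0, 0, 60],
    [70.7, -189.3, -398.1, -7.16, 0, 0, 60],
    [70.7, -189.3, -398.1, -7.16, 0, 0, 60],
    [70.7, -189.3, -398.1, -7.16, 0, 0, 60],
    [70.7, -189.3, -398.1, -7.16, 0, 0, 60],
    [70.7, -189.3, -398.1, -7.16, 0, 0, 60],
    [70.7, -189.3, -398.1, -7.16, 0, 0, 60],
    [70.7, -189.3, -398.1, -7.16, 0, 0, 60],
    [70.7, -189.3, -398.1, -7.16, 0, 0, 60],
    [70.7, -189.3, -398.1, -7.16, 0, 0, 60],
    [70.7, -189.3, -398.1, -7.16, 0, 0, 60],
    [70.7, -189.3, -398.1, -7.16, 0, 0, 60],
    [70.7, -189.3, -398.1, -7.16, 0, 0, 60],
  ],
)

```text
t: 1.45
tool_pos: [0.4837, -0.3368, 0.1301]
ee_rot: [-32.9, 89.9, 167.0]
force: [-0.8, -0.5, -0.6]
opening: 0.06
```

```bash
python3 -c "
from look import *
s=sense();print(s['t'],s['tool_pos'],s['ee_rot'],s['opening'])
snap('wrist','w1');go([.4853,-.3349,.009],Rdown(-69.9));z=load('w1');print(pix(z,[.4853,-.3349,.041]),z['T'])"
```

```text
1.45 [ 0.4837 -0.3368  0.1301] [-32.9299  89.9209 166.985 ] 0.06003495819020784
d [121.2  -1.   -2. ] w [-0.18  0.05  0.05] n 2.4
[276.047  196.7484] [[ 0.3396 -0.8937 -0.2932  0.56  ]
 [-0.9406 -0.3226 -0.1062 -0.3088]
 [ 0.0003  0.3118 -0.9501  0.3133]
 [ 0.      0.      0.      1.    ]]
```

View pics/w1.png

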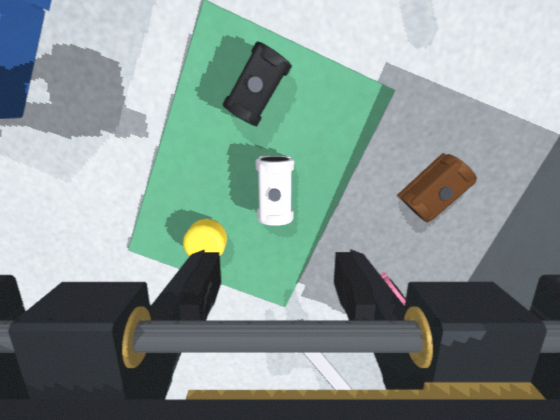

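The bare coupling's hole is at (275,195), which matches the predicted (276,197), and its axis lies along the image vertical. I'll descend.

Request:
apply_moves(
  rows=[
    [50, -1, -2, 0, 0, 0, 60],
    [90, -1, -2, 0, 0, 0, 60],
    [115, -1, -2, 0, 0, 0, 60],
    [121.5, -1, -2, 0, 0, 0, 60],
    [121.5, -1, -2, 0, 0, 0, 60],
    [121.5, -1, -2, 0, 0, 0, 20],
    [121.5, -1, -2, 0, 0, 0, 20],
    [121.5, -1, -2, 0, 0, 0, 20],
    [121.5, -1, -2, 0, 0, 0, 20],
    [121.5, -1, -2, 0, 0, 0, 20],
    [121.5, -1, -2, 0, 0, 0, 20],
    [121.5, -1, -2, 0, 0, 0, 20],
  ],
  squeeze=25,
)

```text
t: 2.7
tool_pos: [0.4853, -0.3349, 0.0087]
ee_rot: [-43.1, 89.9, 156.8]
force: [-0.6, 0.5, 1.5]
opening: 0.0199
```

```bash
python3 -c "
from look import *
s=sense();print(s['force'],s['opening'])
snap('wrist','w2');snap('side','s2');crop('s2',215,230,365,350,5,'s2c')"
```

```text
[-0.6298  0.4975  1.4555] 0.019863924267029154
```

View pics/w2.png

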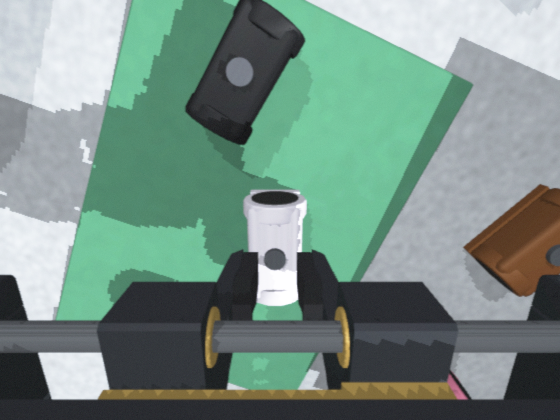

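View pics/s2c.png

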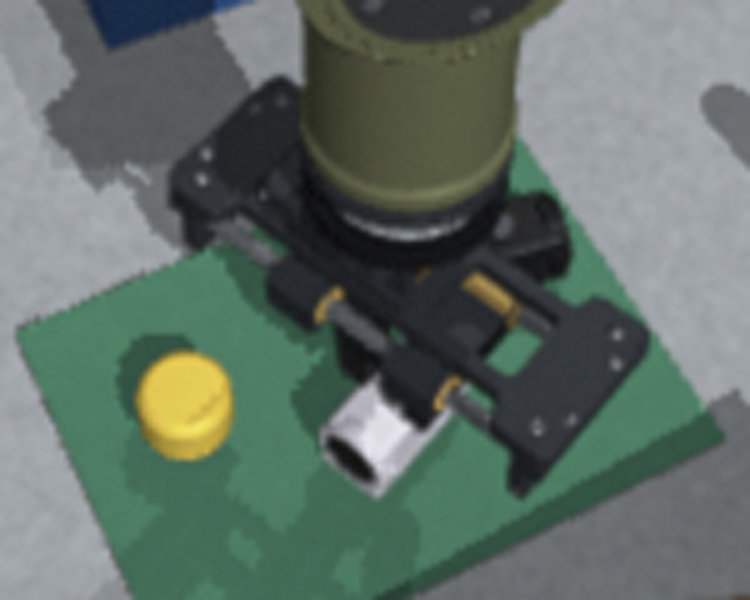

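Request:
apply_moves(
  rows=[
    [0, 0, 0, 0, 0, 0, 15],
    [0, 0, 0, 0, 0, 0, 15],
    [-5, 0, 0, 0, 0, 0, 15],
    [-15, 0, 0, 0, 0, 0, 15],
    [-30, 0, 0, 0, 0, 0, 15],
    [-40, 0, 0, 0, 0, 0, 15],
    [-40, 0, 0, 0, 0, 0, 15],
  ],
)

```text
t: 3.5
tool_pos: [0.4867, -0.3358, 0.051]
ee_rot: [128.0, 89.8, -32.1]
force: [-0.2, 0.2, 0.5]
opening: 0.015
```

```bash
python3 -c "
from look import *
s=sense();print(s['force'],s['opening'])
snap('wrist','w3');snap('side','s3');crop('s3',215,230,365,350,5,'s3c')"
```

```text
[-0.2365  0.1677  0.5088] 0.014995363773365758
```

View pics/w3.png

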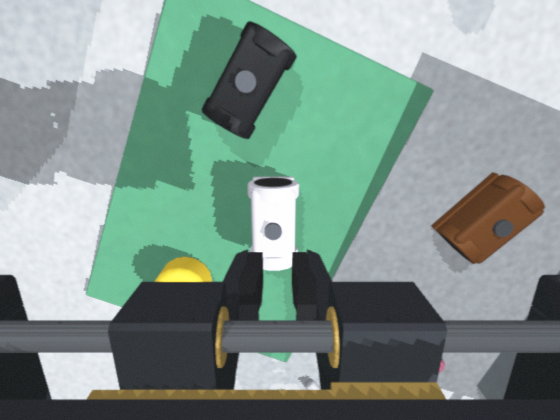

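View pics/s3c.png

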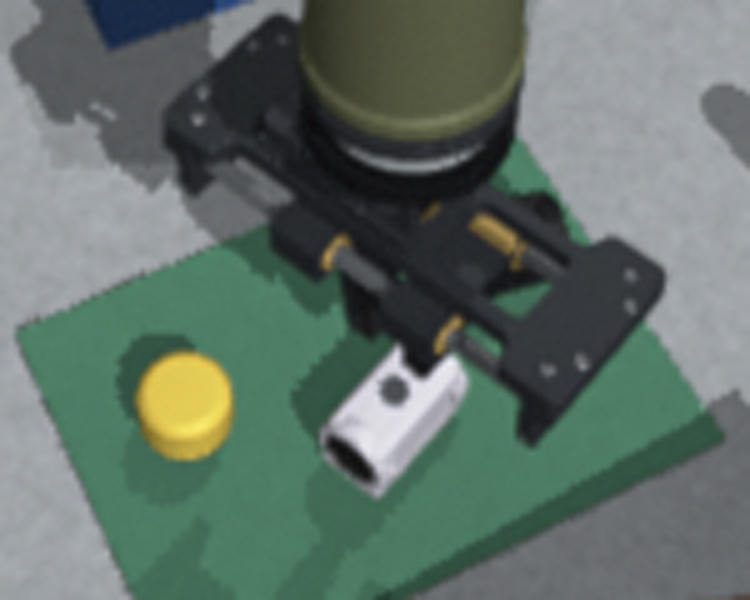

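```bash
python3 -c "
from look import *
for n,tcp in [('w1',[.4837,-.3368,.1301]),('w2',[.4853,-.3349,.0087]),('w3',[.4867,-.3358,.051])]:
    z=load(n);print(n,'tcp px',pix(z,tcp),'hole px',pix(z,[.4853,-.3349,.041]),z['T'][:3,3])
z=load('w3')
for u,v in [(245,258),(308,258),(250,280),(300,280),(273,231),(240,290),(265,290),(285,300)]: print(u,v,P(z,u,v),z['d'][v,u])
z=load('w2')
for u,v in [(275,258),(238,260),(312,260),(275,210),(245,290),(268,296)]: print(u,v,P(z,u,v),z['d'][v,u])
print(sense())
"
```

```text
w1 tcp px [277.6191 238.7653] hole px [276.047  196.7484] [ 0.56   -0.3088  0.3133]
w2 tcp px [277.5353 238.7925] hole px [277.6459 263.0422] [ 0.5616 -0.3069  0.192 ]
w3 tcp px [277.5263 238.8119] hole px [275.4875 234.1753] [ 0.5624 -0.3075  0.2344]
245 258 [ 0.4911 -0.3171  0.0978] 0.15173985
308 258 [ 0.501  -0.3463  0.0968] 0.15399688
250 280 [ 0.4913 -0.3211  0.1161] 0.13451672
300 280 [ 0.4986 -0.3415  0.1161] 0.13446268
273 231 [ 0.4869 -0.3326  0.041 ] 0.2088308
240 290 [ 0.4901 -0.3179  0.1237] 0.12732944
265 290 [ 0.419  -0.3492  0.0039] 0.2643042
285 300 [ 0.4154 -0.3687  0.0038] 0.26872978
275 258 [ 0.4877 -0.3325  0.041 ] 0.16759439
238 260 [ 0.4891 -0.3133  0.0582] 0.14964443
312 260 [ 0.4995 -0.3477  0.0547] 0.15234202
275 210 [ 0.5129 -0.3234  0.0396] 0.16081534
245 290 [ 0.4895 -0.319   0.0813] 0.12757672
268 296 [ 0.463  -0.3371  0.0396] 0.17797314
{'t': 3.6, 'joint_pos': array([ 33.9931,  48.976 ,  -6.7484, 102.5582,  10.5237,  29.0814,
       -49.7479]), 'dq': array([-0.1479,  0.9752,  0.026 ,  0.5311,  0.0091, -0.1177,  0.038 ]), 'joint_efforts': array([  0.0302, -54.7018,  -0.3208,  -9.7379,  -0.0252,  -0.0554,
         0.0015]), 'tool_pos': array([ 0.4856, -0.3351,  0.0493]), 'ee_rot': array([  -5.8725,   89.99  , -165.9504]), 'force': array([-0.2734,  0.0797, -0.0441]), 'moment': array([-0.0079, -0.0283,  0.0007]), 'opening': 0.015159365652996722}
```

```bash
python3 -c "
from look import *
z=load('w3');print(z['d'].min())
R,p=pose(dict(ee_rot=[128.0, 89.8, -32.1],tool_pos=[0.4867,-0.3358,.051]))
for u in (243,250,303,310):
  for v in range(246,330,6):
    X=P(z,u,v);print(u,v,z['d'][v,u].round(3),'tool mm',(R.inv().apply(X-p)*1000).round(0))
"
python3 - <<'E'
import sys;sys.path.insert(0,'.')
from look import crop
import os;os.chdir('.')
crop('w3',200,180,360,320,5,'w3c');crop('w2',200,180,360,320,5,'w2c')
E
```

```text
0.0
243 246 0.252 tool mm [ 47. -28.  27.]
243 252 0.157 tool mm [-41. -18. -11.]
243 258 0.152 tool mm [-47. -17. -11.]
243 264 0.146 tool mm [-54. -16. -11.]
243 270 0.141 tool mm [-57. -16. -10.]
243 276 0.138 tool mm [-62. -15.  -9.]
243 282 0.134 tool mm [-66. -15.  -9.]
243 288 0.128 tool mm [-71. -14.  -9.]
243 294 0.124 tool mm [-76. -14.  -9.]
243 300 0.122 tool mm [-79. -14.  -9.]
243 306 0.119 tool mm [-82. -13.  -9.]
243 312 0.12 tool mm [-82. -13.  -6.]
243 318 0.121 tool mm [-82. -14.  -3.]
243 324 0.081 tool mm [-115.   -9.  -27.]
250 246 0.253 tool mm [ 47. -22.  27.]
250 252 0.162 tool mm [-37. -14.  -9.]
250 258 0.155 tool mm [-44. -14.  -9.]
250 264 0.148 tool mm [-50. -13.  -9.]
250 270 0.143 tool mm [-56. -13.  -9.]
250 276 0.138 tool mm [-61. -12.  -9.]
250 282 0.133 tool mm [-67. -12.  -9.]
250 288 0.129 tool mm [-71. -12.  -9.]
250 294 0.126 tool mm [-75. -11.  -9.]
250 300 0.122 tool mm [-79. -11.  -9.]
250 306 0.119 tool mm [-82. -11.  -9.]
250 312 0.12 tool mm [-82. -11.  -6.]
250 318 0.121 tool mm [-82. -11.  -3.]
250 324 0.081 tool mm [-115.   -7.  -27.]

[... 388 characters left out ...]
03 306 0.119 tool mm [-82.  10.  -8.]
303 312 0.12 tool mm [-82.  10.  -6.]
303 318 0.121 tool mm [-82.  10.  -3.]
303 324 0.08 tool mm [-116.    6.  -27.]
310 246 0.252 tool mm [47. 26. 27.]
310 252 0.157 tool mm [-41.  16. -11.]
310 258 0.152 tool mm [-47.  16. -11.]
310 264 0.147 tool mm [-53.  15. -11.]
310 270 0.143 tool mm [-57.  15.  -9.]
310 276 0.138 tool mm [-62.  14.  -9.]
310 282 0.133 tool mm [-66.  14.  -9.]
310 288 0.13 tool mm [-71.  13.  -9.]
310 294 0.125 tool mm [-75.  13.  -9.]
310 300 0.121 tool mm [-80.  12.  -9.]
310 306 0.119 tool mm [-82.  12.  -8.]
310 312 0.119 tool mm [-83.  12.  -6.]
310 318 0.119 tool mm [-82.  12.  -3.]
310 324 0.081 tool mm [-116.    8.  -27.]
```

View pics/w2c.png

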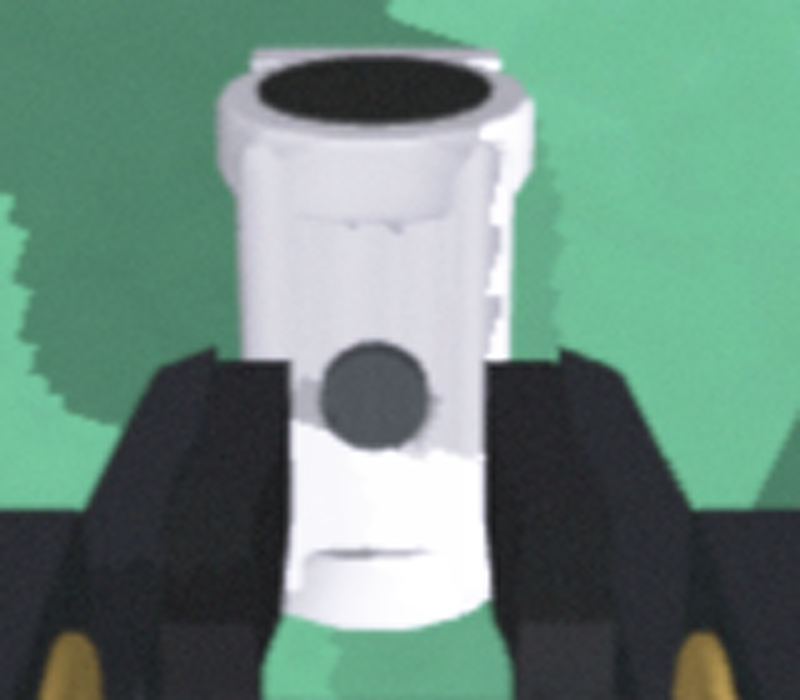

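The finger depth shows the real tips ending about 37 mm short of the reported TCP. In w2 the tips were at z≈0.046, just above the coupling top at 0.041, so the jaws closed over it without gripping. I'll offset every target by 37 mm along the tool's x and watch the force on the way down.

```bash
cat >> look.py <<'E'
OFF=.037
def gt(tip,R): go(np.asarray(tip)+R.as_matrix()[:,0]*OFF,R)
E
python3 -c "
from look import *
gt([.4855,-.3349,.010],Rdown(-69.9))"
```

```text
d [76.3 -0.2  0. ] w [-0.18  0.01  0.  ] n 1.5
```

Request:
apply_moves(
  rows=[
    [0, 0, 0, 0, 0, 0, 60],
    [0, 0, 0, 0, 0, 0, 60],
    [10, 0, 0, 0, 0, 0, 60],
    [30, 0, 0, 0, 0, 0, 60],
    [48, 0, 0, 0, 0, 0, 60],
    [62, 0, 0, 0, 0, 0, 60],
    [70, 0, 0, 0, 0, 0, 60],
    [72, 0, 0, 0, 0, 0, 60],
    [72, 0, 0, 0, 0, 0, 60],
  ],
)

```text
t: 4.5
tool_pos: [0.4856, -0.3352, -0.0229]
ee_rot: [-23.9, 90.0, 176.0]
force: [0.3, 0.8, 0.3]
opening: 0.0599
```

Request:
apply_moves(
  rows=[
    [3, 0, 0, 0, 0, 0, 60],
    [3, 0, 0, 0, 0, 0, 15],
    [3, 0, 0, 0, 0, 0, 15],
    [3, 0, 0, 0, 0, 0, 15],
    [3, 0, 0, 0, 0, 0, 15],
    [3, 0, 0, 0, 0, 0, 15],
    [3, 0, 0, 0, 0, 0, 15],
    [3, 0, 0, 0, 0, 0, 15],
  ],
  squeeze=25,
)

```text
t: 5.3
tool_pos: [0.4856, -0.335, -0.0257]
ee_rot: [-37.2, 90.0, 162.7]
force: [-0.5, 0.8, 2.6]
opening: 0.0298
```

Opening is 29.8 mm, which is the waist, so it is gripped. I'll lift and work out the transfer.

Request:
apply_moves(
  rows=[
    [-3, 0, 0, 0, 0, 0, 15],
    [-15, 0, 0, 0, 0, 0, 15],
    [-40, 0, 0, 0, 0, 0, 15],
    [-80, 0, 0, 0, 0, 0, 15],
    [-125, 0, 0, 0, 0, 0, 15],
    [-165, 0, 0, 0, 0, 0, 15],
    [-170, 0, 0, 0, 0, 0, 15],
    [-170, 0, 0, 0, 0, 0, 15],
  ],
)

```text
t: 6.1
tool_pos: [0.4862, -0.3356, 0.146]
ee_rot: [123.8, 89.8, -36.3]
force: [-0.3, 0.5, -2.0]
opening: 0.0295
```

```bash
python3 -c "
from look import *
s=sense();print(s['tool_pos'],s['opening'],s['force'])
gt([.6585,-.0291,.18],Rdown(-95.3))"
```

```text
[ 0.4862 -0.3356  0.146 ] 0.02953613060489634 [-0.2744  0.4724 -2.0106]
d [   2.8 -229.5 -266.4] w [25.21 -0.11 -0.11] n 7.0
```

Request:
apply_moves(
  rows=[
    [0, -30, -35, 3, 0, 0, 15],
    [0, -65, -75, 7, 0, 0, 15],
    [0, -98, -114, 11, 0, 0, 15],
    [0, -131, -152, 15, 0, 0, 15],
    [0, -164, -190, 19, 0, 0, 15],
    [0, -195, -226, 22, 0, 0, 15],
    [0, -220, -255, 24.5, 0, 0, 15],
    [0, -229.5, -266.4, 25.2, 0, 0, 15],
    [0, -229.5, -266.4, 25.2, 0, 0, 15],
    [0, -229.5, -266.4, 25.2, 0, 0, 15],
    [0, -229.5, -266.4, 25.2, 0, 0, 15],
  ],
)

```text
t: 7.2
tool_pos: [0.657, -0.0329, 0.1452]
ee_rot: [93.8, 89.8, -91.7]
force: [-1.3, -0.4, -0.8]
opening: 0.0298
```

```bash
python3 -c "
from look import *
s=sense();print(s['t'],s['tool_pos'],s['opening'],s['force'])
snap('wrist','w4');snap('side','s4')
gt([.6585,-.0291,.085],Rdown(-95.3))
z=load('w4');
for X in [(.110,-.156),(.110,-.015),(0,-.156),(0,-.015)]:
  c,n=np.cos(np.radians(-5.3)),np.sin(np.radians(-5.3))
  print(X,pix(z,[.612+c*X[0]-n*X[1],.0656+n*X[0]+c*X[1],.13]))
"
```

```text
7.2 [ 0.657  -0.0329  0.1452] 0.029813481768335412 [-1.264  -0.3906 -0.8333]
d [97.7 -3.3 -0.5] w [-0.18 -0.08 -0.16] n 2.0
(0.11, -0.156) [375.3873 146.5922]
(0.11, -0.015) [152.0946 147.7821]
(0, -0.156) [361.5386 296.5341]
(0, -0.015) [171.2926 297.8405]
```

View pics/w4.png

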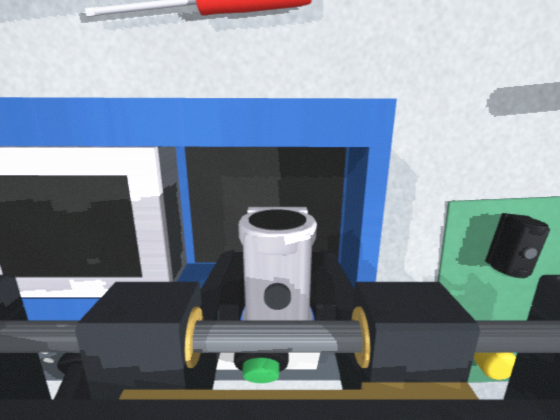

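View pics/s4.png

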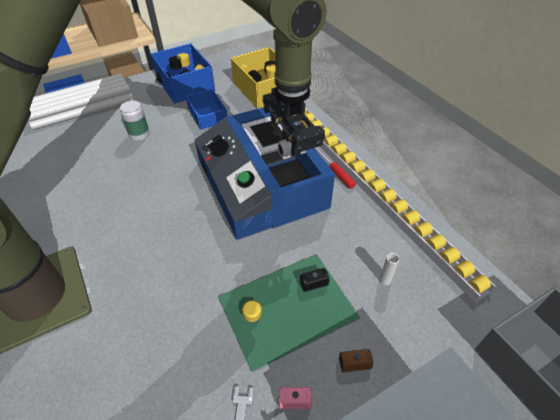

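Request:
apply_moves(
  rows=[
    [15, -3, -0.5, 0, 0, 0, 15],
    [45, -3.3, -0.5, 0, 0, 0, 15],
    [70, -3.3, -0.5, 0, 0, 0, 15],
    [85, -3.3, -0.5, 0, 0, 0, 15],
    [92, -3.3, -0.5, 0, 0, 0, 15],
    [95, -3.3, -0.5, 0, 0, 0, 15],
    [97, -3.3, -0.5, 0, 0, 0, 15],
    [97, -3.3, -0.5, 0, 0, 0, 15],
  ],
)

```text
t: 8.1
tool_pos: [0.6592, -0.0292, 0.0495]
ee_rot: [137.1, 89.8, -48.4]
force: [0.8, 0.3, -1.5]
opening: 0.0301
```

Request:
apply_moves(
  rows=[
    [1, 0, 0, 0, 0, 0, 15],
    [2, 0, 0, 0, 0, 0, 15],
    [2.5, 0, 0, 0, 0, 0, 15],
    [2.5, 0, 0, 0, 0, 0, 15],
  ],
)

```text
t: 8.5
tool_pos: [0.6592, -0.0291, 0.0471]
ee_rot: [138.0, 89.8, -47.5]
force: [-0.0, -0.1, -0.4]
opening: 0.0296
```

Request:
apply_moves(
  rows=[
    [1, 0, 0, 0, 0, 0, 15],
    [1.5, 0, 0, 0, 0, 0, 15],
    [1.5, 0, 0, 0, 0, 0, 15],
  ],
)

```text
t: 8.8
tool_pos: [0.6591, -0.0291, 0.0455]
ee_rot: [137.1, 89.8, -48.4]
force: [0.2, -0.6, -0.4]
opening: 0.03
```

Request:
apply_moves(
  rows=[
    [0.8, 0, 0, 0, 0, 0, 15],
    [0.8, 0, 0, 0, 0, 0, 15],
    [0.8, 0, 0, 0, 0, 0, 33],
    [0.8, 0, 0, 0, 0, 0, 40],
    [0.8, 0, 0, 0, 0, 0, 50],
    [0.8, 0, 0, 0, 0, 0, 50],
    [0.8, 0, 0, 0, 0, 0, 50],
    [-10, 0, 0, 0, 0, 0, 50],
    [-40, 0, 0, 0, 0, 0, 50],
    [-80, 0, 0, 0, 0, 0, 50],
    [-120, 0, 0, 0, 0, 0, 50],
    [-130, 0, 0, 0, 0, 0, 50],
    [-130, 0, 0, 0, 0, 0, 50],
  ],
)

```text
t: 10.1
tool_pos: [0.6604, -0.0289, 0.1783]
ee_rot: [163.9, 89.5, -21.6]
force: [-0.2, 0.7, -0.0]
opening: 0.0499
```

```bash
python3 -c "
from look import *
s=sense();print(s['t'],s['tool_pos'],s['opening'],s['force'])
snap('wrist','w5');snap('side','s5');crop('s5',180,80,340,230,5,'s5c')
z=load('w5');print(P(z,277,260))
"
```

```text
10.1 [ 0.6604 -0.0289  0.1783] 0.04986323817243305 [-0.1969  0.6981 -0.0475]
[ 0.6022 -0.023   0.0941]
```

View pics/w5.png

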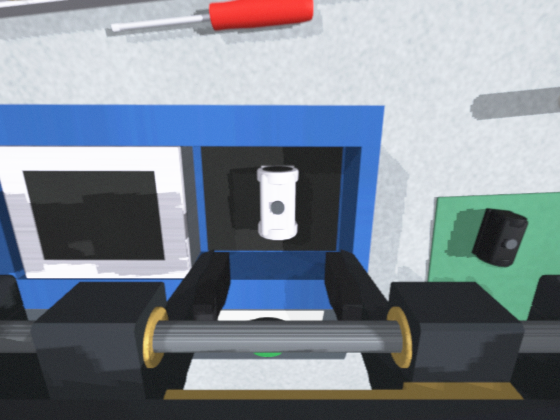

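View pics/s5c.png

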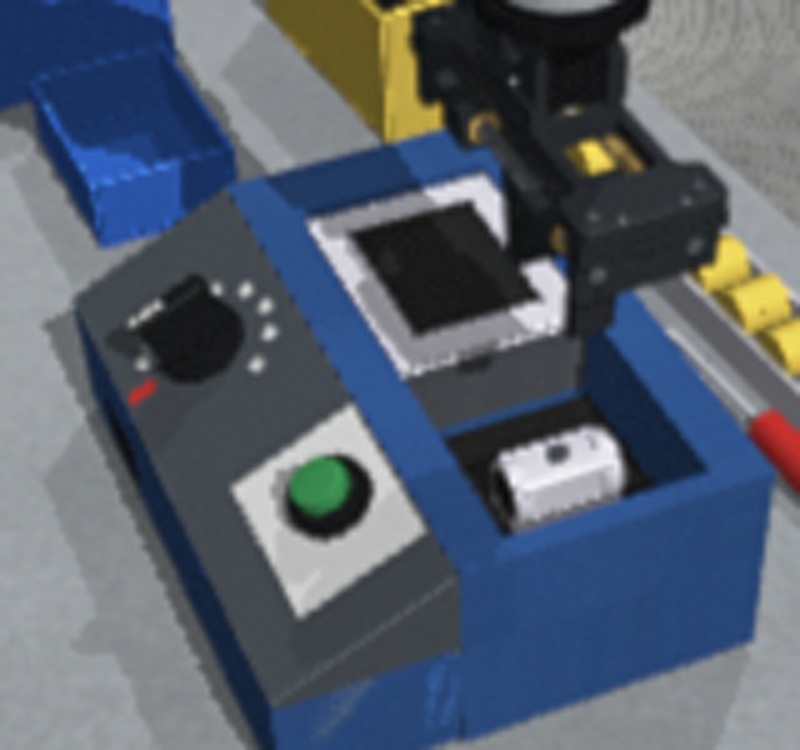

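The coupling is upright in the chamber, with its hole at wrist (277,208). Next is the hatch, using shut fingers over its middle.

```bash
cat >> look.py <<'E'
YAW=-5.3;ORG=np.array([.612,.0656,0])
Rm=Ro.from_euler('z',YAW,degrees=True)
def M(x,y,z): return ORG+Rm.apply([x/1000,y/1000,z/1000])
def inM(X): return Rm.inv().apply(np.asarray(X)-ORG)*1000
E
python3 -c "
from look import *
z=load('w5')
for u,v in [(25,170),(155,171),(165,258),(40,262),(185,200),(345,147),(277,208)]: print(inM(P(z,u,v,h=.13)),inM(P(z,u,v)))
gt(M(55,48,145),Rdown(-95.3))"
```

```text
[ 93.1272 100.2458 130.    ] [ 93.1293 100.2365 130.0113]
[ 91.8697   2.6143 130.    ] [ 91.8061   2.7454 129.6674]
[ 19.2547   3.314  130.    ] [ 19.0768   3.4542 129.6472]
[ 16.2213 107.0371 130.    ] [ 15.8293 107.6767 129.2421]
[ 68.9763 -17.855  130.    ] [ 63.4043 -11.9742 110.7847]
[ 109.0745 -139.7154  130.    ] [ 102.581  -151.8282   74.6334]
[ 62.0605 -89.291  130.    ] [ 56.3013 -89.32   111.9891]
d [  66.3 -137.7   -0.1] w [-0.18 -0.07 -0.16] n 3.1
```

Request:
apply_moves(
  rows=[
    [-8, -30, 0, 0, 0, 0, 0],
    [-8, -70, 0, 0, 0, 0, 0],
    [-8, -110, 0, 0, 0, 0, 0],
    [-8, -137, 0, 0, 0, 0, 0],
    [-4, -137, 0, 0, 0, 0, 0],
    [0, -137, 0, 0, 0, 0, 0],
    [0, -137, 0, 0, 0, 0, 0],
    [0, -137, 0, 0, 0, 0, 0],
  ],
)

```text
t: 11.0
tool_pos: [0.6707, 0.1052, 0.1736]
ee_rot: [89.6, 89.7, -96.0]
force: [-0.2, -0.1, -0.1]
opening: 0.0007
```

```bash
python3 -c "
from look import *
s=sense();print(s['t'],s['tool_pos'],s['opening'],s['force'],s['ee_rot'])
gt(M(55,48,132),Rdown(-95.3))"
```

```text
11.0 [0.6707 0.1052 0.1736] 0.0007488759380898566 [-0.192  -0.0635 -0.0813] [ 89.6374  89.7363 -96.0074]
d [78.6 -3.5 -0.2] w [-0.34  0.   -0.26] n 1.6
```

Request:
apply_moves(
  rows=[
    [30, -3, 0, 0, 0, 0, 0],
    [55, -3, 0, 0, 0, 0, 0],
    [68, -3, 0, 0, 0, 0, 0],
    [74, -3, 0, 0, 0, 0, 0],
    [76, -3, 0, 0, 0, 0, 0],
    [76, -3, 0, 0, 0, 0, 0],
  ],
  squeeze=20,
)

```text
t: 11.6
tool_pos: [0.6717, 0.1076, 0.0984]
ee_rot: [109.0, 89.7, -76.7]
force: [-0.1, -0.1, -0.2]
opening: 0.0006
```

Request:
apply_moves(
  rows=[
    [1, 0, 0, 0, 0, 0, 0],
    [2, 0, 0, 0, 0, 0, 0],
    [3, 0, 0, 0, 0, 0, 0],
  ],
)

```text
t: 11.9
tool_pos: [0.6721, 0.1077, 0.096]
ee_rot: [122.2, 89.7, -63.5]
force: [0.5, -0.5, -0.6]
opening: 0.0005
```

Request:
apply_moves(
  rows=[
    [1, 0, 0, 0, 0, 0, 0],
    [2, 0, 0, 0, 0, 0, 0],
    [2, 0, 0, 0, 0, 0, 0],
  ],
)

```text
t: 12.2
tool_pos: [0.6719, 0.1077, 0.0938]
ee_rot: [118.7, 89.7, -67.0]
force: [0.7, 0.6, -0.2]
opening: 0.0004
```

Request:
apply_moves(
  rows=[
    [1, 0, 0, 0, 0, 0, 0],
    [2, 0, 0, 0, 0, 0, 0],
    [2, 0, 0, 0, 0, 0, 0],
  ],
)

```text
t: 12.5
tool_pos: [0.6721, 0.1077, 0.0929]
ee_rot: [124.7, 89.7, -60.9]
force: [-2.0, -0.7, 6.5]
opening: 0.0005
```

```bash
python3 -c "
from look import *
s=sense();r,p=pose(s);print(s['t'],inM(p),s['force'])
print(r.inv().apply(Rm.apply([0,-1,0]))*140)"
```

```text
12.5 [55.9621 47.4645 92.9316] [-2.022  -0.6788  6.4736]
[  0.547  139.996   -0.9027]
```

Request:
apply_moves(
  rows=[
    [1.3, 0, 0, 0, 0, 0, 0],
    [1.3, 8, 0, 0, 0, 0, 0],
    [1.3, 18, -0.1, 0, 0, 0, 0],
    [1.4, 28, -0.2, 0, 0, 0, 0],
    [1.4, 38, -0.2, 0, 0, 0, 0],
    [1.4, 48, -0.3, 0, 0, 0, 0],
  ],
)

```text
t: 13.1
tool_pos: [0.6675, 0.0611, 0.0929]
ee_rot: [145.2, 89.8, -40.4]
force: [-3.2, 2.2, 7.7]
opening: 0.0006
```

```bash
python3 -c "
from look import *
s=sense();r,p=pose(s);print(s['t'],inM(p),s['force']);snap('wrist','w6')
print(r.inv().apply(Rm.apply([0,-1,0]))*140)"
```

```text
13.1 [55.6803  0.6839 92.9341] [-3.1693  2.2292  7.6511]
[  0.26   139.9975  -0.7953]
```

View pics/w6.png

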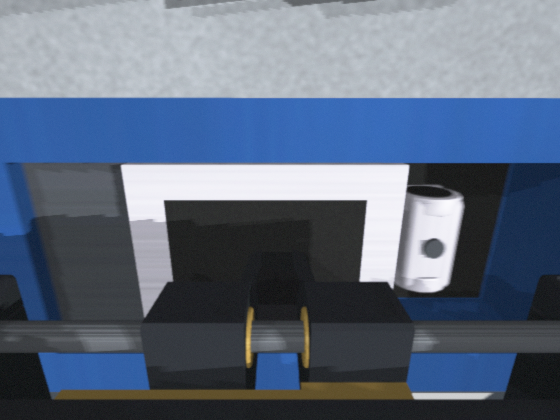

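The hatch follows the fingers; its leading edge is at wrist col 405. I'll continue.

Request:
apply_moves(
  rows=[
    [1.4, 8, 0, 0, 0, 0, 0],
    [1.4, 20, -0.1, 0, 0, 0, 0],
    [1.4, 32, -0.2, 0, 0, 0, 0],
    [1.4, 44, -0.2, 0, 0, 0, 0],
    [1.4, 56, -0.3, 0, 0, 0, 0],
    [1.4, 68, -0.4, 0, 0, 0, 0],
    [1.4, 78, -0.4, 0, 0, 0, 0],
  ],
)

```text
t: 13.85
tool_pos: [0.6595, -0.0193, 0.0929]
ee_rot: [120.8, 89.8, -64.9]
force: [-1.4, 2.4, 6.7]
opening: 0.0003
```

Request:
apply_moves(
  rows=[
    [1.4, 5, 0, 0, 0, 0, 0],
    [1.4, 10, 0, 0, 0, 0, 0],
    [1.4, 14, 0, 0, 0, 0, 0],
    [1.4, 18, 0, 0, 0, 0, 0],
    [1.4, 20, 0, 0, 0, 0, 0],
  ],
)

```text
t: 14.35
tool_pos: [0.6592, -0.0372, 0.0929]
ee_rot: [177.9, 89.7, -7.8]
force: [0.8, 3.3, 4.8]
opening: 0.0002
```

```bash
python3 -c "
from look import *
s=sense();r,p=pose(s);print(s['t'],inM(p),s['force']);snap('wrist','w7')
print(r.inv().apply(Rm.apply([0,-1,0]))*140)"
```

```text
14.35 [ 56.483  -98.0374  92.9357] [0.7766 3.3235 4.8456]
[  0.0317 139.9964  -1.001 ]
```

View pics/w7.png

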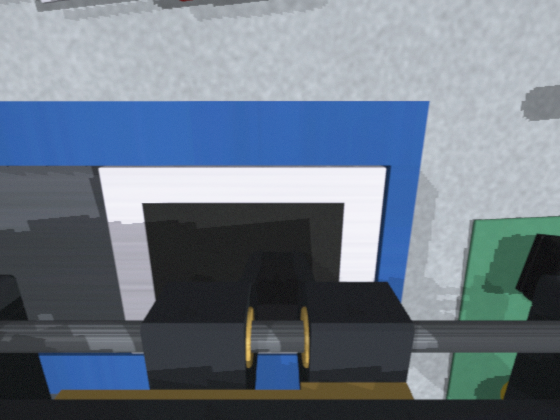

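Request:
apply_moves(
  rows=[
    [1.5, 0, 0, 0, 0, 0, 0],
    [2, 6, 0, 0, 0, 0, 0],
    [2, 12, 0, 0, 0, 0, 0],
    [2, 12, 0, 0, 0, 0, 0],
    [-5, 12, 0, 0, 0, 0, 0],
    [-40, 12, 0, 0, 0, 0, 0],
    [-70, 12, 0, 0, 0, 0, 0],
    [-70, 12, 0, 0, 0, 0, 0],
  ],
)

```text
t: 15.2
tool_pos: [0.6607, -0.0502, 0.1676]
ee_rot: [177.7, 89.2, -8.0]
force: [0.4, 0.4, -0.7]
opening: 0.0002
```

```bash
python3 -c "
from look import *
snap('wrist','w8');z=load('w7');y=load('w8')
for u,v in [(101,168),(385,167),(145,204),(343,204)]: print(inM(P(z,u,v,h=.13)))
crop('w8',0,60,560,300,1.4,'w8c')"
```

```text
[109.7628 -14.2829 130.    ]
[ 109.1111 -149.3526  130.    ]
[ 91.6878 -32.7308 130.    ]
[  90.8566 -130.4158  130.    ]
```

View pics/w8.png

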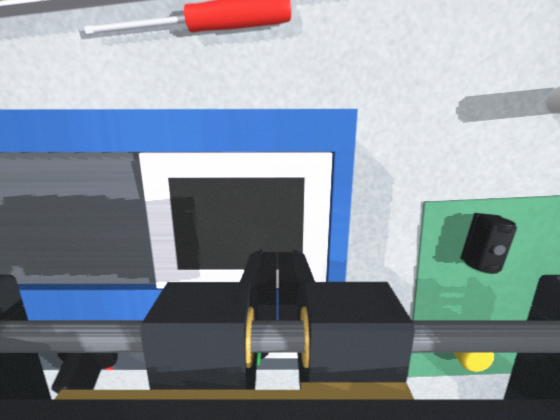

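```bash
python3 -c "
from look import *
y=load('w8')
for u,v in [(140,153),(332,153),(170,179),(304,178),(357,109)]: print((u,v),inM(P(y,u,v,h=.13)))
s=y
crop('w8',290,100,370,300,3,'w8c');snap('top','t8');crop('t8',105,95,285,250,4,'t8c')
"
```

```text
(140, 153) [109.7923 -13.8754 130.    ]
(332, 153) [ 108.5233 -149.9283  130.    ]
(170, 179) [ 90.8524 -33.0286 130.    ]
(304, 178) [  90.6719 -130.372   130.    ]
(357, 109) [ 138.1277 -165.6593  130.    ]
```

View pics/w8c.png

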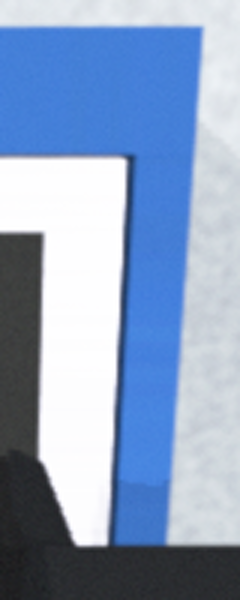

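View pics/t8c.png

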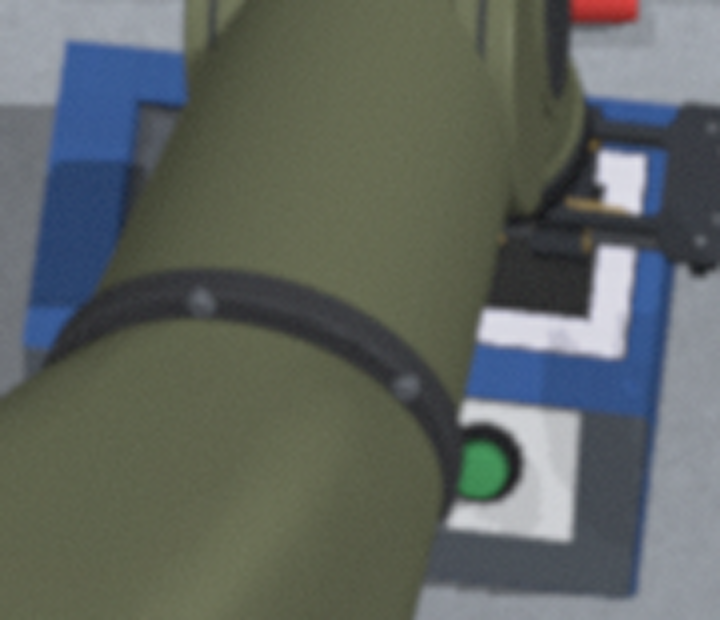

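The hatch is against its stop: it did not move between two pushes, and only a 1 mm slot is left at its edge. Now the dial. I'll take a standoff along the panel normal and look.

```bash
cat >> look.py <<'E'
ORG2=ORG+np.array([0,.002,0])
Rp=Rm*Ro.from_euler('y',-25,degrees=True)
def PN(x,y,z): return ORG2+Rm.apply(np.array([-80,0,106.5])/1000)+Rp.apply(np.array([x,y,z])/1000)
def inP(X): return Rp.inv().apply(np.asarray(X)-PN(0,0,0))*1000
def Rpan(th): # jaw across bar at dial angle th deg; tool x into panel
    x=np.array([0,0,-1.]);a=np.radians(-90-th);y=np.array([np.cos(a),np.sin(a),0])
    return Rp*Ro.from_matrix(np.c_[x,y,np.cross(x,y)])
E
python3 -c "
from look import *
s=sense();print(s['joint_pos'],s['tool_pos'])
print(PN(0,65,34),PN(20,-85,20))
gt(PN(0,65,110),Rpan(30))"
```

```text
[ -0.6327  44.2762   1.743   86.1994  -1.5073  49.2013 -94.1462] [ 0.6577 -0.0498  0.1635]
[0.524  0.141  0.1373] [ 0.5341 -0.0105  0.1331]
d [ -10.3 -176.4  168.5] w [29.11 24.03 -6.59] n 4.9
```

Request:
apply_moves(
  rows=[
    [-20, -20, 20, 3, 2.5, -0.7, 0],
    [-30, -60, 55, 8, 7, -2, 0],
    [-30, -100, 90, 13, 11, -3, 20],
    [-25, -135, 125, 19, 16, -4.4, 40],
    [-15, -165, 155, 25, 20.6, -5.6, 40],
    [-10, -176, 168, 29.1, 24, -6.6, 40],
    [-10, -176, 168, 29.1, 24, -6.6, 40],
    [-10, -176, 168, 29.1, 24, -6.6, 40],
    [-10, -176, 168, 29.1, 24, -6.6, 40],
  ],
)

```text
t: 16.2
tool_pos: [0.5126, 0.1478, 0.1868]
ee_rot: [-152.2, 66.5, -7.3]
force: [-1.1, -0.1, -0.9]
opening: 0.0398
```

```bash
python3 -c "
from look import *
s=sense();print(s['t'],s['joint_pos'],s['tool_pos'])
snap('wrist','w9');z=load('w9');
gt(PN(0,65,110),Rpan(30))
for X in [(0,65,0),(0,65,43),(-40,65,0),(20,-85,20)]: print(X,pix(z,PN(*X)))
"
```

```text
16.2 [-49.2278  32.1765  29.0065 129.916  -57.3443   2.4571 -94.7995] [0.5126 0.1478 0.1868]
d [11.4  9.6  4.9] w [ 1.01  0.95 -1.44] n 0.3
(0, 65, 0) [285.8806 205.2431]
(0, 65, 43) [288.8039 222.9618]
(-40, 65, 0) [306.5103 240.1263]
(20, -85, 20) [447.7258  97.6708]
```

View pics/w9.png

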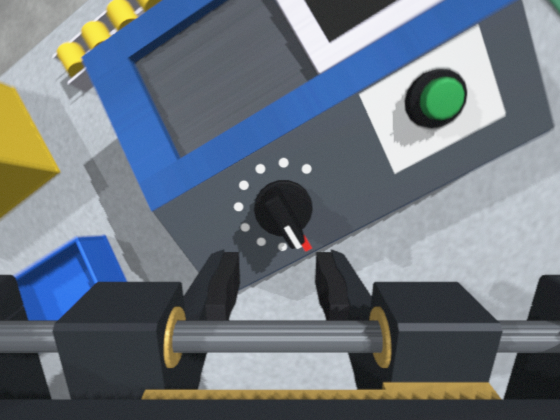

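The joints reached j5 and j6 limits at the full 25° tilt. I'll use less tilt (10°) and turn the bar by straddling it loosely. Dots 2 and 8, at (261,241) and (306,169), put the dial centre about 2 mm further to +y, so I'm correcting for that.

```bash
cat >> look.py <<'E'
ORG2=ORG+np.array([0,.004,0])
def Rpt(th,tilt):
    Q=Rm*Ro.from_euler('y',25-tilt,degrees=True)*Rm.inv()
    return Q*Rpan(th)
E
python3 -c "
from look import *
z=load('w9')
for X in [(0,65,0),(0,65,10),(20,-85,20),(-40,65,0)]: print(X,pix(z,PN(*X)))
print(Rm.inv().apply(Rpt(30,10).as_matrix()[:,0]))
gt(PN(0,65,90),Rpt(30,8))"
```

```text
(0, 65, 0) [284.0505 206.4696]
(0, 65, 10) [284.5879 210.1557]
(20, -85, 20) [445.3663  99.2512]
(-40, 65, 0) [304.736  241.2734]
[ 0.1736  0.     -0.9848]
d [29.9 12.7 15.2] w [  0.89 -13.84   6.94] n 1.8
```

Request:
apply_moves(
  rows=[
    [3, 2, 3, 0, -3, 1.5, 40],
    [8, 5, 6, 0.3, -7, 3.5, 40],
    [15, 8, 9, 0.6, -10.5, 5.3, 35],
    [24, 11, 13, 0.9, -13.8, 6.9, 30],
    [30, 12.7, 15.2, 0.9, -13.8, 6.9, 30],
    [30, 12.7, 15.2, 0.9, -13.8, 6.9, 30],
  ],
)

```text
t: 16.85
tool_pos: [0.5045, 0.1441, 0.1499]
ee_rot: [-150.4, 82.1, -5.9]
force: [-1.7, 0.2, 0.3]
opening: 0.0299
```

```bash
python3 -c "
from look import *
s=sense();print(s['t'],s['joint_pos'],s['tool_pos'])
gt(PN(0,65,90),Rpt(30,8));gt(PN(0,65,90),Rpt(90,8))
snap('wrist','w10');z=load('w10')
for X in [(0,65,0),(0,65,43)]: print(X,pix(z,PN(*X)))"
```

```text
16.85 [-47.4638  40.4269  40.302  119.2455 -49.8484  29.0824 -97.204 ] [0.5045 0.1441 0.1499]
d [-1.4 -1.3 -0.7] w [-0.12  0.01 -0.1 ] n 0.0
d [-1.4 -1.3 -0.7] w [59.88 -0.04 -0.09] n 7.0
(0, 65, 0) [258.2878 184.7564]
(0, 65, 43) [264.8584 216.361 ]
```

View pics/w10.png

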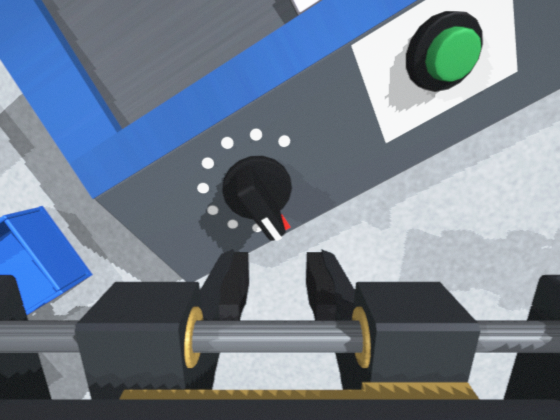

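```bash
python3 -c "
from look import *
def pt(r,th,h):
    a=np.radians(th); return PN(-r*np.cos(a),65+r*np.sin(a),h)
for n,f in [('w10',lambda p:p),('top0',lambda p:(p-[105,95])*4),('side0',lambda p:(p-[180,95])*5)]:
    z=load(n);print(n)
    for th in(0,30,60): print(th,'line',f(pix(z,pt(8,th,43))).round(),f(pix(z,pt(23,th,43))).round(),'dot',f(pix(z,pt(40,th,0))).round())
crop('w10',190,110,310,260,5,'w10c')
"
```

```text
w10
0 line [271. 225.] [282. 239.] dot [283. 220.]
30 line [265. 226.] [265. 244.] dot [259. 227.]
60 line [259. 225.] [248. 242.] dot [234. 224.]
top0
0 line [183. 502.] [183. 528.] dot [212. 525.]
30 line [175. 499.] [162. 520.] dot [177. 512.]
60 line [170. 494.] [146. 504.] dot [150. 485.]
side0
0 line [147. 234.] [125. 250.] dot [142. 315.]
30 line [147. 228.] [123. 234.] dot [138. 288.]
60 line [150. 222.] [131. 216.] dot [152. 257.]
```

View pics/w10c.png

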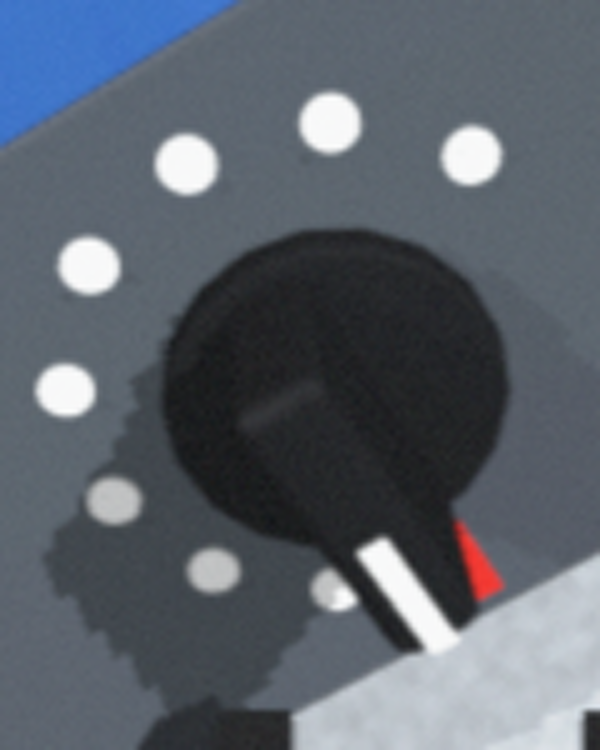

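Enlarged, all eight dots show and the pointer lies on the red mark. The 0° line is predicted at (271,225)→(282,239) and seen at (265,219)→(279,238). So the dial is at zero, and my earlier "one click" reading was parallax. It needs 150° clockwise. First I'll align to the bar at 0°.

```bash
cat >> look.py <<'E'
TILT=8
def dial(th,back=0,dy=1):
    R=Rpt(th,TILT);gt(PN(0,65+dy,30)+R.as_matrix()[:,0]*(.0135-back/1000),R)
E
python3 -c "
from look import *
dial(0,60);dial(0,0)"
```

```text
d [ 10.  -10.8 -15.7] w [-30.09   0.04  -0.05] n 3.5
d [ 70.  -10.9 -15.8] w [-30.09   0.04  -0.05] n 3.5
```

Request:
apply_moves(
  rows=[
    [3, -3, -4, -8, 0, 0, 28],
    [6, -6, -8, -16, 0, 0, 28],
    [10, -10, -14, -24, 0, 0, 28],
    [10, -10.8, -15.7, -30.1, 0, 0, 28],
    [10, -10.8, -15.7, -30.1, 0, 0, 28],
    [10, -10.8, -15.7, -30.1, 0, 0, 28],
  ],
)

```text
t: 17.5
tool_pos: [0.5236, 0.1442, 0.1432]
ee_rot: [-179.9, 82.1, -5.3]
force: [-0.4, -0.5, -0.6]
opening: 0.0277
```

```bash
python3 -c "
from look import *
s=sense();print(s['t'],s['joint_pos'],s['tool_pos'])
dial(0,0)
snap('wrist','w11')"
```

```text
17.5 [-41.8063  39.7497  31.8806 116.4574 -40.3603  26.2826 -76.7964] [0.5236 0.1442 0.1432]
d [60.3  0.1 -0.9] w [-0.15  0.08 -0.01] n 1.2
```

View pics/w11.png

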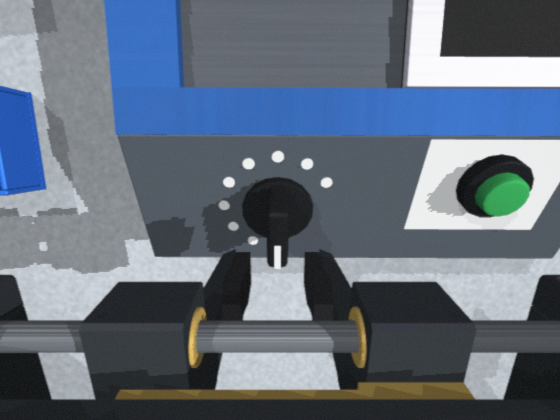

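Aligned, with the bar centred at col 277 between the jaws. But j7 falls as the tool turns clockwise (-97→-77 for -30°), so 150° from here would run out of range. I'll flip the tool half a turn counterclockwise first.

Request:
apply_moves(
  rows=[
    [0, 0, 0, -8, 0, 0, 28],
    [0, 0, 0, -16, 0, 0, 28],
    [0, 0, 0, -24, 0, 0, 28],
    [0, 0, 0, -32, 0, 0, 28],
    [0, 0, 0, -40, 0, 0, 28],
    [0, 0, 0, -48, 0, 0, 28],
    [0, 0, 0, -56, 0, 0, 28],
    [0, 0, 0, -64, 0, 0, 28],
    [0, 0, 0, -72, 0, 0, 28],
    [0, 0, 0, -80, 0, 0, 28],
    [0, 0, 0, -88, 0, 0, 28],
    [0, 0, 0, -90, 0, 0, 28],
  ],
)

```text
t: 18.75
tool_pos: [0.5232, 0.1441, 0.1432]
ee_rot: [89.9, 82.1, -5.5]
force: [-0.0, -0.1, 0.7]
opening: 0.0277
```

```bash
python3 -c "
from look import *
s=sense();print(s['t'],s['joint_pos'],s['tool_pos'])
dial(-180,60)"
```

```text
18.75 [-28.8101  36.0584   9.6602 115.868   -5.7896  21.4854 -21.4483] [0.5232 0.1441 0.1432]
d [0.3 1.2 0. ] w [-90.08  -0.06   0.09] n 10.5
```

Request:
apply_moves(
  rows=[
    [0, 0, 0, -8, 0, 0, 28],
    [0, 0, 0, -16, 0, 0, 28],
    [0, 0, 0, -24, 0, 0, 28],
    [0, 0, 0, -32, 0, 0, 28],
    [0, 0, 0, -40, 0, 0, 28],
    [0, 0, 0, -48, 0, 0, 28],
    [0, 0, 0, -56, 0, 0, 28],
    [0, 0, 0, -64, 0, 0, 28],
    [0, 0, 0, -72, 0, 0, 28],
    [0, 0, 0, -80, 0, 0, 28],
    [0, 1, 0, -88, 0, 0, 28],
    [0, 1.2, 0, -90, 0, 0, 28],
    [0, 1.2, 0, -90, 0, 0, 28],
  ],
)

```text
t: 20.05
tool_pos: [0.5242, 0.1438, 0.1432]
ee_rot: [0.1, 82.1, -5.5]
force: [0.2, 0.1, -0.7]
opening: 0.0282
```

```bash
python3 -c "
from look import *
s=sense();print(s['t'],s['joint_pos'],s['tool_pos'])
dial(-180,0)
snap('wrist','w12')"
```

```text
20.05 [-14.3397  35.8925 -13.2659 114.9722  27.9278  25.6178  34.8638] [0.5242 0.1438 0.1432]
d [60.2  0.2  0.4] w [-0.3  -0.13  0.03] n 1.2
```

View pics/w12.png

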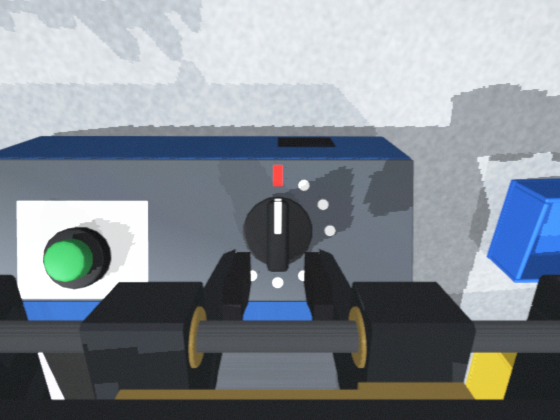

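Pointer at (278,217) on the red mark at (278,176), bar centred. I'll descend and straddle it.

Request:
apply_moves(
  rows=[
    [15, 0, 0, 0, 0, 0, 28],
    [32, 0, 0.2, 0, 0, 0, 28],
    [46, 0, 0.4, 0, 0, 0, 28],
    [54, 0, 0.4, 0, 0, 0, 28],
    [58, 0, 0.4, 0, 0, 0, 28],
    [59, 0, 0.4, 0, 0, 0, 28],
    [59, 0, 0.4, 0, 0, 0, 28],
  ],
)

```text
t: 20.8
tool_pos: [0.5328, 0.1432, 0.0852]
ee_rot: [0.2, 82.1, -5.5]
force: [-0.8, 0.2, 0.3]
opening: 0.0279
```

Request:
apply_moves(
  rows=[
    [0, 0, 0, 0, 0, 0, 24],
    [0, 0, 0, 8, 0, 0, 24],
    [0, 0, 0, 16, 0, 0, 24],
    [0, 0, 0, 24, 0, 0, 24],
    [0, 0, 0, 31, 0, 0, 24],
    [0, 0, 0, 38, 0, 0, 24],
    [0, 0, 0, 45, 0, 0, 24],
    [0, 0, 0, 45, 0, 0, 24],
  ],
)

```text
t: 21.6
tool_pos: [0.5331, 0.1435, 0.0857]
ee_rot: [45.4, 82.0, -5.3]
force: [0.3, -0.5, 0.0]
opening: 0.0242
```

```bash
python3 -c "
from look import *
s=sense();print(s['t'],s['joint_pos'],s['tool_pos'],s['force'],s['moment'])
dial(-90,0)
snap('wrist','w13')"
```

```text
21.6 [-22.7761  41.8993   0.8107 116.5563  12.288   14.8087   5.4256] [0.5331 0.1435 0.0857] [ 0.278  -0.4915  0.0315] [0.0057 0.0074 0.0263]
d [ 2.  -0.6 -0.1] w [44.63 -0.02  0.04] n 5.2
```

View pics/w13.png

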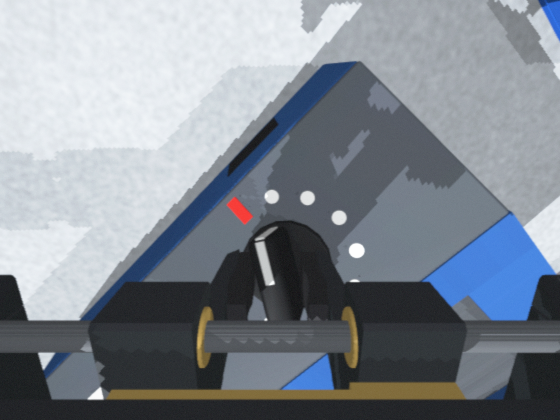

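Pointer is on the first dot (tool at 45°, so about 15° of lag). Continuing.

Request:
apply_moves(
  rows=[
    [0, 0, 0, 8, 0, 0, 24],
    [0, 0, 0, 16, 0, 0, 24],
    [0, 0, 0, 24, 0, 0, 24],
    [0, 0, 0, 31, 0, 0, 24],
    [0, 0, 0, 38, 0, 0, 24],
    [0, 0, 0, 45, 0, 0, 24],
    [0, 0, 0, 45, 0, 0, 24],
  ],
)

```text
t: 22.35
tool_pos: [0.5334, 0.1436, 0.0859]
ee_rot: [90.2, 82.0, -5.2]
force: [1.5, 0.5, 0.2]
opening: 0.0244
```

```bash
python3 -c "
from look import *
s=sense();print(s['t'],s['joint_pos'],s['tool_pos'],s['force'],s['moment'])
dial(-90,0)"
```

```text
22.35 [-27.3203  42.3424   8.28   116.7545  -8.1246  14.1779 -19.1718] [0.5334 0.1436 0.0859] [1.4615 0.4537 0.2456] [-0.0489 -0.048   0.006 ]
d [ 2.1 -0.9  0.4] w [-0.1  -0.02  0.01] n 0.0
```

Request:
apply_moves(
  rows=[
    [0, 0, 0, 8, 0, 0, 24],
    [0, 0, 0, 16, 0, 0, 24],
    [0, 0, 0, 24, 0, 0, 24],
    [0, 0, 0, 31, 0, 0, 24],
    [0, 0, 0, 38, 0, 0, 24],
    [0, 0, 0, 45, 0, 0, 24],
    [0, 0, 0, 45, 0, 0, 24],
  ],
)

```text
t: 23.05
tool_pos: [0.5336, 0.1434, 0.086]
ee_rot: [135.0, 82.0, -5.3]
force: [0.1, 0.3, 0.1]
opening: 0.0239
```

```bash
python3 -c "
from look import *
s=sense();print(s['t'],s['joint_pos'],s['tool_pos'],s['force'],s['moment'])
dial(-30,0)
snap('wrist','w14')"
```

```text
23.05 [-31.8421  43.2276  15.8962 116.9641 -28.5361  15.4288 -43.8174] [0.5336 0.1434 0.086 ] [0.1036 0.3055 0.1104] [-0.0825 -0.0003  0.0167]
d [ 2.2 -0.6  1. ] w [15.09 -0.01 -0.  ] n 1.8
```

View pics/w14.png

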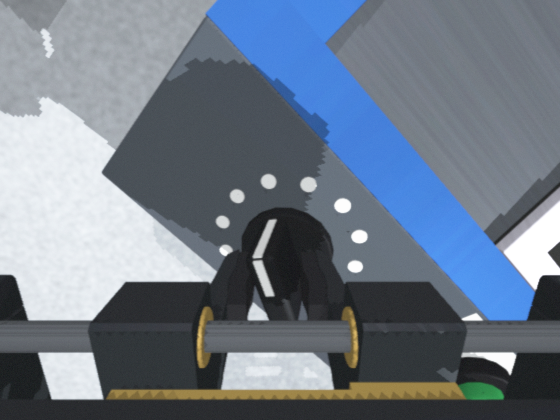

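Pointer end at (272,222) points to dot 4 at (268,181). Now the last click.

Request:
apply_moves(
  rows=[
    [0, 0, 0, 7, 0, 0, 24],
    [0, 0, 0, 14, 0, 0, 24],
    [0, 0, 0, 19, 0, 0, 24],
    [0, 0, 0, 22, 0, 0, 24],
    [0, 0, 0, 22, 0, 0, 24],
  ],
)

```text
t: 23.6
tool_pos: [0.5336, 0.1432, 0.086]
ee_rot: [156.5, 82.0, -5.3]
force: [0.7, -0.2, -0.7]
opening: 0.0237
```

```bash
python3 -c "
from look import *
s=sense();print(s['t'],s['joint_pos'],s['tool_pos'],s['force'],s['moment'])
snap('wrist','w15')
z=load('w15')
for th in (120,150,180):
  a=np.radians(th);print(th,[pix(z,PN(-r*np.cos(a),66+r*np.sin(a),h)).round() for r,h in((8,43),(23,43),(40,0))])"
```

```text
23.6 [-34.2327  43.9035  20.0394 117.0847 -38.0076  16.8478 -56.1032] [0.5336 0.1432 0.086 ] [ 0.7477 -0.1863 -0.7276] [-0.1185 -0.0613  0.0408]
120 [array([263., 291.]), array([241., 270.]), array([238., 191.])]
150 [array([271., 289.]), array([266., 265.]), array([274., 180.])]
180 [array([281., 291.]), array([294., 270.]), array([314., 187.])]
```

View pics/w15.png

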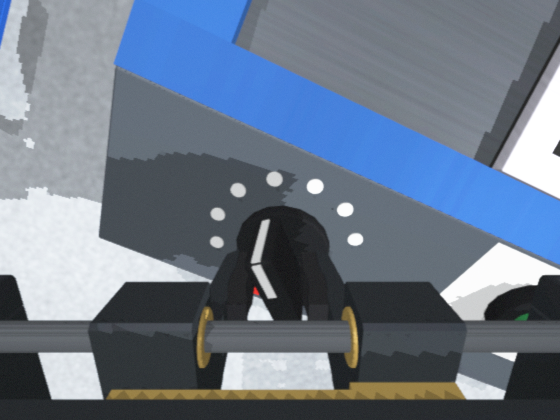

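Bar end at (255,265) lies between the 120° prediction (241,270) and the 150° one (266,265), so it is about at the peak. A bit more.

Request:
apply_moves(
  rows=[
    [0, 0, 0, 4, 0, 0, 24],
    [0, 0, 0, 7, 0, 0, 24],
    [0, 0, 0, 7, 0, 0, 24],
  ],
)

```text
t: 23.95
tool_pos: [0.5332, 0.1432, 0.0859]
ee_rot: [163.3, 82.1, -5.3]
force: [0.1, -0.0, -0.6]
opening: 0.0239
```

```bash
python3 -c "
from look import *
s=sense();print(s['t'],s['ee_rot'],s['force'],s['moment'])
snap('wrist','w16')
z=load('w16')
for th in (120,150,180):
  a=np.radians(th);print(th,[pix(z,PN(-r*np.cos(a),66+r*np.sin(a),h)).round() for r,h in((8,43),(23,43),(40,0))])
crop('w16',190,150,370,310,4,'w16c')"
```

```text
23.95 [163.3144  82.0505  -5.3485] [ 0.0684 -0.0329 -0.5905] [0.0419 0.1625 0.0245]
120 [array([263., 292.]), array([238., 274.]), array([230., 196.])]
150 [array([271., 289.]), array([262., 265.]), array([263., 180.])]
180 [array([280., 290.]), array([290., 267.]), array([304., 183.])]
```

View pics/w16c.png

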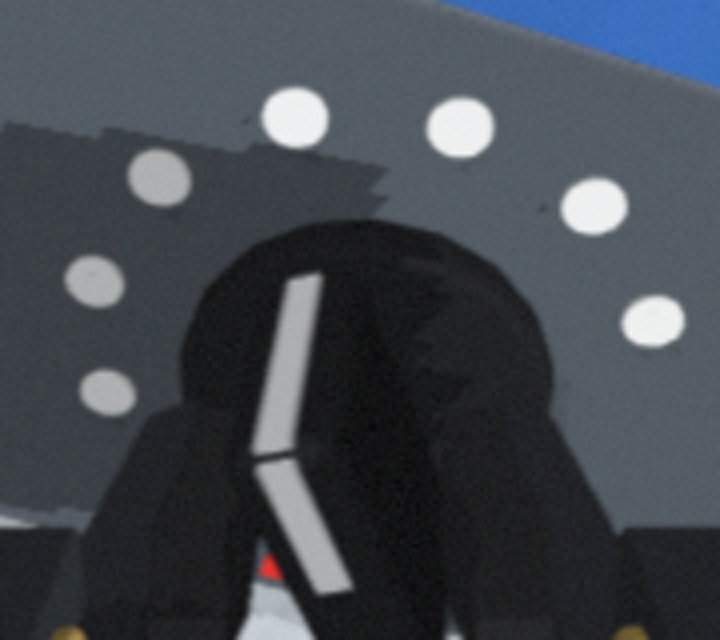

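Request:
apply_moves(
  rows=[
    [0, 0, 0, -4, 0, 0, 28],
    [0, 0, 0, -8, 0, 0, 30],
    [0, 0, 0, -8, 0, 0, 30],
    [-5, 0, 0, -8, 0, 0, 30],
    [-25, 0, 0, -8, 0, 0, 30],
    [-60, 0, 0, -8, 0, 0, 30],
    [-75, 0, 0, -8, 0, 0, 30],
    [-75, 0, 0, -8, 0, 0, 30],
  ],
)

```text
t: 24.8
tool_pos: [0.5238, 0.1447, 0.1623]
ee_rot: [156.0, 81.9, -4.6]
force: [-0.1, 0.5, 0.0]
opening: 0.0298
```

```bash
python3 -c "
from look import *
s=sense();print(s['t'],s['ee_rot'],s['joint_pos'],s['force'])
snap('wrist','w17')
z=load('w17')
for th in (120,150,180):
  a=np.radians(th);print(th,[pix(z,PN(-r*np.cos(a),66+r*np.sin(a),h)).round() for r,h in((8,43),(23,43),(40,0))])
crop('w17',180,130,380,290,4,'w17c')"
```

```text
24.8 [156.0015  81.8561  -4.6234] [-40.7346  37.0905  29.4856 115.5813 -32.6651  27.0187 -59.4773] [-0.0706  0.4783  0.046 ]
120 [array([268., 229.]), array([255., 213.]), array([251., 166.])]
150 [array([274., 227.]), array([271., 209.]), array([276., 158.])]
180 [array([279., 229.]), array([289., 212.]), array([304., 163.])]
```

View pics/w17c.png

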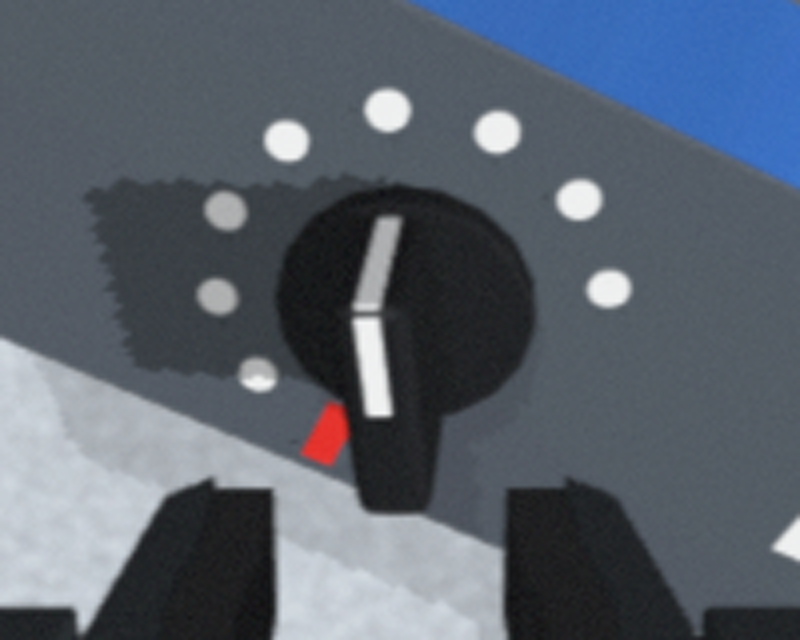

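Pointer on the fifth dot: its end is at (272,208) against (271,209) predicted for 150°. Next, to the button with shut fingers.

```bash
python3 -c "
from look import *
z=load('w11');print(pix(z,PN(20,-85,20)),pix(z,[.5351,-.0118,.1319]))
gt(PN(20,-85,75),Rpt(-90,8))"
```

```text
[506.6364 197.5192] [510.3497 195.3391]
d [ 15.3 139.8  58.8] w [-65.31  -0.07   0.01] n 7.6
```

Request:
apply_moves(
  rows=[
    [-5, 20, 8, -8, 0, 0, 15],
    [-5, 40, 17, -16, 0, 0, 0],
    [-5, 62, 26, -24, 0, 0, 0],
    [-5, 84, 35, -32, 0, 0, 0],
    [0, 104, 44, -40, 0, 0, 0],
    [5, 122, 51, -48, 0, 0, 0],
    [10, 136, 57, -56, 0, 0, 0],
    [15, 139.5, 58.8, -64, 0, 0, 0],
    [15, 139.5, 58.8, -65.3, 0, 0, 0],
    [15, 139.5, 58.8, -65.3, 0, 0, 0],
  ],
)

```text
t: 25.85
tool_pos: [0.5155, -0.0063, 0.1459]
ee_rot: [90.8, 82.1, -4.6]
force: [0.9, -0.3, 0.5]
opening: 0.0004
```

```bash
python3 -c "
from look import *
s=sense();print(s['t'],s['joint_pos'],s['opening'])
snap('wrist','w18');z=load('w18');print(pix(z,PN(20,-85,20)))
gt(PN(20,-84.5,40),Rpt(-90,8));gt(PN(20,-84.5,22),Rpt(-90,8))"
```

```text
25.85 [ -9.1482  33.8691   5.8531 120.5595  -6.494   17.9749  -3.9084] 0.00038452503346664377
[301.4159 230.4175]
d [33.4 10.7  0.4] w [-0.13 -0.09  0.03] n 0.7
d [50.6 16.   0.4] w [-0.13 -0.09  0.03] n 1.1
```

View pics/w18.png

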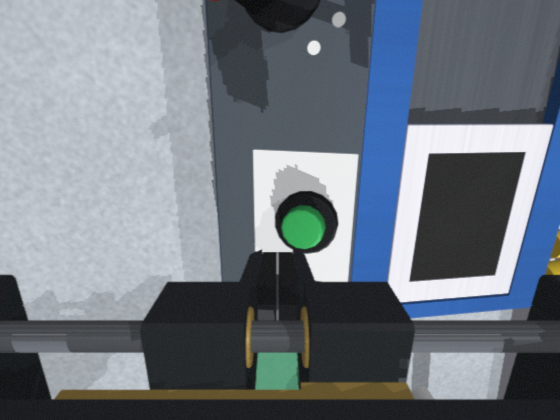

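```bash
python3 -c "
from look import *
z=load('w18')
for u,v in [(303,225),(300,220),(306,235)]: print(inP(P(z,u,v)))"
```

```text
[ 21.4576 -80.0671  22.0602]
[ 19.3365 -76.6458  22.1673]
[ 23.7483 -87.0329  22.2693]
```

Request:
apply_moves(
  rows=[
    [15, 6, 0, 0, 0, 0, 0],
    [30, 10, 0.2, 0, 0, 0, 0],
    [40, 12.8, 0.4, 0, 0, 0, 0],
    [45, 14.2, 0.4, 0, 0, 0, 0],
    [45, 14.2, 0.4, 0, 0, 0, 0],
  ],
)

```text
t: 26.4
tool_pos: [0.5358, -0.008, 0.1031]
ee_rot: [90.7, 82.1, -4.7]
force: [0.6, -0.6, 1.5]
opening: 0.0004
```

```bash
python3 -c "
from look import *
s=sense();r,p=pose(s);print(s['t'],inP(p-r.as_matrix()[:,0]*.037),s['force']);print(r.inv().apply(Rp.apply([0,0,-1])))"
```

```text
26.4 [ 19.6162 -84.3141  27.4971] [ 0.5852 -0.6115  1.5285]
[0.9559 0.2937 0.0007]
```

Request:
apply_moves(
  rows=[
    [3, 0.9, 0, 0, 0, 0, 0],
    [5, 1.5, 0, 0, 0, 0, 0],
    [7, 2.2, 0, 0, 0, 0, 0],
    [9, 2.8, 0, 0, 0, 0, 0],
    [10, 3.1, 0, 0, 0, 0, 0],
  ],
)

```text
t: 26.9
tool_pos: [0.5399, -0.0083, 0.0944]
ee_rot: [90.9, 82.1, -4.6]
force: [-8.1, 0.4, 20.2]
opening: 0.0001
```

22 N, well past the 5 N spring, so it is bottomed. I'll release and retreat.

Request:
apply_moves(
  rows=[
    [0, 0, 0, 0, 0, 0, 0],
    [-5, -1.5, 0, 0, 0, 0, 0],
    [-20, -6, 0, 0, 0, 0, 0],
    [-50, -15, 0, 0, 0, 0, 0],
    [-90, -20, 0, 0, 0, 0, 0],
    [-120, -20, 0, 0, 0, 0, 0],
    [-120, -20, 0, 0, 0, 0, 0],
    [-120, -20, 0, 0, 0, 0, 0],
  ],
)

```text
t: 27.7
tool_pos: [0.504, -0.0049, 0.2109]
ee_rot: [91.0, 82.0, -4.4]
force: [-0.2, 0.5, 0.1]
opening: 0.0007
```

```bash
python3 -c "
from look import *
s=sense();r,p=pose(s);print(s['t'],s['tool_pos'],s['force'])
snap('wrist','w19');snap('side','s19')
z=load('w19');u,v=pix(z,PN(21,-83,22));print(u,v,inP(P(z,u,v)))
crop('s19',170,80,350,240,4,'s19c')"
```

```text
27.7 [ 0.504  -0.0049  0.2109] [-0.2031  0.524   0.0682]
299.0603062495678 201.13723529551703 [ 21.0161 -82.9779  22.0712]
```

View pics/w19.png

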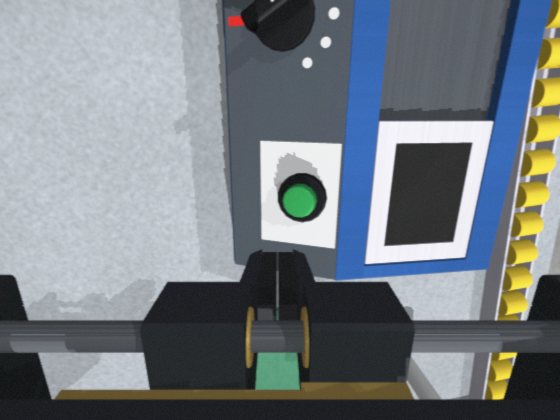

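View pics/s19.png

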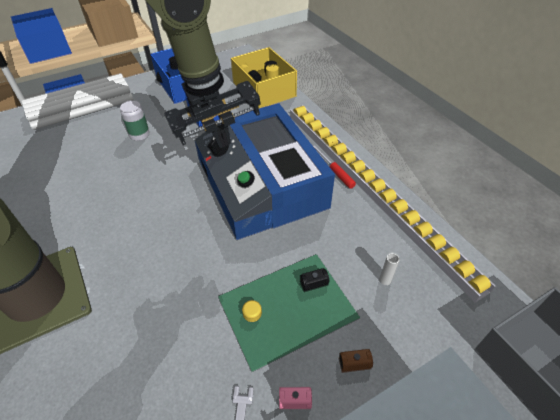

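View pics/s19c.png

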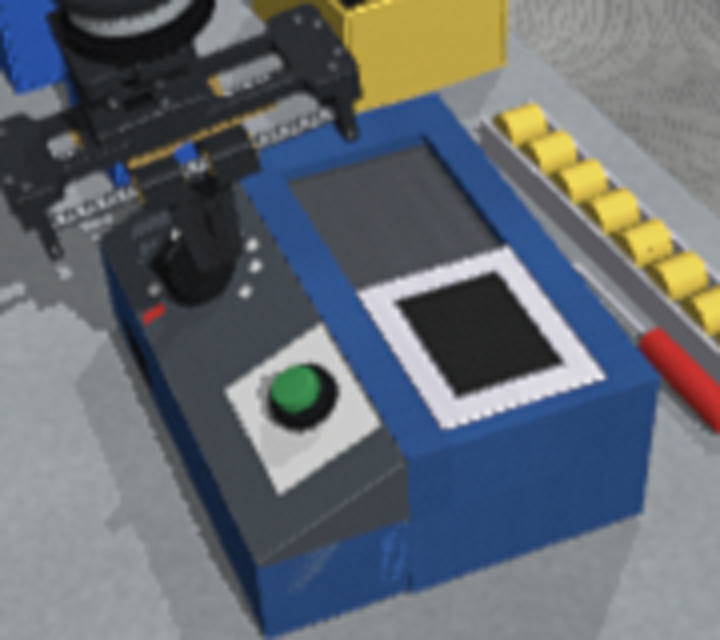

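```bash
python3 -c "
from look import *
gt(PN(0,40,150),Rpt(-90,8))"
```

```text
d [  -1.1  -37.2 -124.2] w [-0.14 -0.09  0.17] n 2.6
```

One last check of the dial from above.

Request:
apply_moves(
  rows=[
    [-10, -10, -30, 0, 0, 0, 0],
    [-15, -25, -65, 0, 0, 0, 0],
    [-15, -35, -95, 0, 0, 0, 0],
    [-15, -37, -110, 0, 0, 0, 0],
    [-15, -37, -110, 0, 0, 0, 0],
  ],
)

```text
t: 28.3
tool_pos: [0.4742, 0.1108, 0.2181]
ee_rot: [90.6, 82.3, -4.5]
force: [0.8, 0.6, -0.2]
opening: 0.0006
```

```bash
python3 -c "
from look import *
snap('wrist','w20');z=load('w20')
for th in (120,150,180):
  a=np.radians(th);print(th,[pix(z,PN(-r*np.cos(a),66+r*np.sin(a),h)).round() for r,h in((8,43),(23,43),(40,0))])"
```

```text
120 [array([321., 152.]), array([331., 136.]), array([348., 116.])]
150 [array([324., 156.]), array([341., 147.]), array([363., 133.])]
180 [array([325., 161.]), array([344., 162.]), array([367., 155.])]
```

View pics/w20.png

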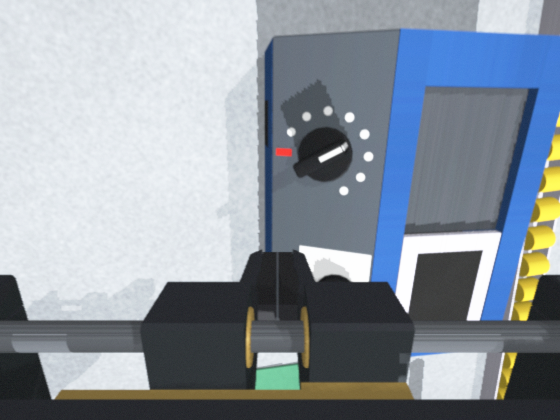

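The pointer line (320,160)→(345,147) aims at the fifth dot at (364,134), matching the 150° prediction. I'll hand in.

```bash
python3 -c "
from bench import ticket
print(ticket.finish_job())"
```

```text
the job is handed in; nothing more can be done
None
```

I completed every step in order and handed the job in at about 28 s of the 72 s. No verdict was reported.

**What I did:** I set the bare coupling down in the chamber and dragged the hatch to its stop. I then turned the dial 150° clockwise from zero to the fifth click, pressed the start button and let it go.

**Last checks:**
- **Coupling:** the last view before the hatch closed showed it lying in the chamber at about x 56, y -89 mm of the machine.
- **Hatch:** it is closed to a slot of about 1 mm and did not move under a second push.
- **Dial:** the pointer is on the fifth dot, within 1–2 px of the 150° prediction in two views.
- **Start button:** it was pressed with about 22 N, well over the 5 N needed. Afterwards its face was back out at 22 mm, the same as before pressing.
- **Bystanders:** in the last side picture the black coupling and yellow roller look unmoved, and the arm is clear of everything.

**What disagreed or failed on the way:**
- **Fingertips:** the real tips end about 37 mm short of the reported TCP. The first grasp therefore closed above the coupling without taking hold. I corrected for the offset and the second grasp held.
- **Dial start position:** I first read it as one click past zero, which was parallax. The wrist view showed it was at zero.
- **Panel tilt:** the full 25° tilt ran the arm to the ends of two joint ranges. I turned the dial with the tool tilted 8° and the jaws loosely around the bar.
- **Machine position:** my first estimate was about 4 mm off in y, and I corrected it before turning the dial.

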